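# Bolt down the spares carousel and stock it

### The job

With the ring spanner, not the fingers, tighten the big nut on the ribbed foot of the spares carousel clockwise until it comes up against its stop (red paint stripes in line); the ribs allow only short strokes, and the spanner goes back flat in its orange rest afterwards. Once the carousel is bolted down, and not before, stock it through the sliding acrylic door on its lid: put every spare lying on the bench into the pocket of its own colour (yellow button caps, cream resistor, blue heat sink), turning the black knob to bring each pocket under the opening. Finish with the door fully shut, and leave the other things on the bench where they are.

Things in the scene. Friction and masses are not known exactly. Their poses are not given: they have to be found in the camera images.
- nut (a joint): How far the hold-down nut has been turned, rad: grows clockwise seen from above (tightening), 0 to 0.5 at the start, dead stop (tight) at 2.75. A red stripe on the nut's top then points at the housing, in line with the stripes on washer and housing. Friction about 0.35 N m; stays where it is left and does not rise or sink.
- nut_top (a point): Centre of the top of the brass-coloured hexagonal nut: 30 mm across flats (34.6 over corners), 20 mm high, its top 3.5 mm stepped in as a lead. Turns with the nut: corners lie along its x axis and every 60 deg from it. A stub of stud 20 mm thick stands 7 mm above this point.
- washer (a point): Point on the nut's axis at the top of the washer under the nut (28 mm above the bench), axes as the unit's (see port). Nut axis 45 mm out from the housing, which lies towards +y. Two ribs, 60 mm high above the bench and ending 61 mm from the nut's axis, leave the seated spanner a free swing of 43 deg either side of 'handle pointing to -y', away from the housing.
- spanner_ring (a point): Centre of the steel ring spanner's hexagonal ring, at mid thickness (16 mm thick); 8 mm above the washer's top when seated on the nut. The handle runs to -x, ending 167 mm from here; z up as it lies. Opening 32.4 mm across flats, corners along its x axis and every 60 deg from it (about 9 deg of play either way on the nut). Ring 45 mm wide outside. Mass 0.24 kg.
- spanner_grip (a point): Point on the spanner's handle 95 mm from the ring's centre, at mid thickness; axes as spanner_ring. The handle is a bar 14 mm wide, 16 mm thick, free to grasp here from above, also on the rest and clear of the ribs when seated. Its last 88 mm wear a blue sleeve. Under load the ring binds on the nut: ease it back to mid play before lifting, or it tips in the grip.
- rest_top (a point): Orange spanner rest, fixed: two saddles 56 mm wide, 28 mm high, 103 mm apart, with 10 mm high lips 40 mm apart, on a thin base. This point is where spanner_grip lies when the spanner is in place (36 mm above the bench), the spanner along the rest's x axis with its ring beyond the saddle at +x.
- port (a point): Centre of the loading opening in the clear lid of the fixed carousel unit (a square box 284 mm wide, lid top 76 mm above the bench), at lid-top height. Its axes are the unit's: -x is the unit's front, the opening is 92 mm along x and 92 mm along y. The knob's axis (= carousel axis) is 86 mm from here along +x. The spanner foot is on the -y side.
- door (a joint): Clear acrylic door with a red tab over the loading opening: 0 m shut, 0.092 fully open, slides towards the unit's +y; stiff runners, 2 N to start and about 4 N at 0.08 m/s, stays where it is left (a hard pinch let go can flick it some mm); starts shut or a little ajar.
- door_tab (a point): Grip point of the door's red tab: a bar 44 mm along the unit's x, 12 mm along y, from 20 mm below this point (the door's top face) to 8 mm above it. Moves with the door.
- carousel (a joint): Turn of the carousel, rad, anticlockwise seen from above; no stops, stays where it is left; friction about 0.06 N m. At 0 the cream pocket is under the opening.
- knob (a point): Grip point of the black bar knob on the carousel's axis above the lid: a bar 54 mm along this point's x axis, 14 mm thick along its y, from 22 mm below this point to 12 mm above it. The lid is 30 mm below this point, the door's top face 25 mm below it. Turns with the carousel.
- pocket_cream (a point): Middle of the floor of the carousel pocket with the cream floor, 85 mm from the knob's axis; turns with the carousel. Five equal pockets of 72 deg between partitions 44 mm high, from 26 to 131 mm from the axis; floor 22 mm above the bench, lid underside 50 mm above the floor. The two grey pockets hold other stock.
- pocket_yellow (a point): The same for the pocket with the yellow floor.
- pocket_blue (a point): The same for the pocket with the blue floor.
- cap1_mid (a point): Centre of a yellow plastic pushbutton cap, a disc 30 mm in diameter and 20 mm high, standing on the bench. May be absent.
- cap2_mid (a point): Centre of the other, like yellow pushbutton cap. May be absent.
- resistor_mid (a point): Centre of the cream ceramic power resistor, a bar 50 mm along its x, 14 by 14 mm, with 8 mm tags at its ends, lying on the bench. May be absent.
- heatsink_mid (a point): Centre of the blue anodised heat sink, 44 mm along its x, 40 mm along its y, 26 mm high, fins up and running along x. May be absent.
- coin_mech: Matte black coin mech, 50 x 90 x 105 mm high, bystander; origin at the centre of its underside.
- joystick: Red ball-top joystick on its base, 60 x 94 x 100 mm high, bystander; origin at the centre of its underside.
- tape_roll: Roll of black tape, 84 mm diameter, 19 mm high, bystander; origin at the centre of its underside.
- screw_jar: Steel jar of screws, 52 mm diameter, 62 mm high, bystander; origin at the centre of its underside.
- multimeter: Yellow multimeter, 150 x 75 x 32 mm, bystander; origin at the centre of its underside.
- screwdriver: Screwdriver 200 mm long, 26 mm thick, lying at the back, bystander; origin under its middle.
Mind the look-alikes: they are no part of the job. There is more than one size of the part that bears heatsink_mid; the job needs the middle-sized.

How it is judged:
By the outcome, as a careful person would: the job done as asked, in the order asked, and still so for the second after the job is handed in, with the robot touching nothing.
Of cap1, cap2, resistor, heatsink only 2 to 3 are there at a start; the rules pass over those that are not, and their reading is None.
At some moment in a run one of cap1, cap2, resistor, heatsink may be knocked a few centimetres aside while the robot is not near it.
It also fails if it takes over 210 s, if anything falls off the work surface, if the arm or the gripper's body presses on something with over 40 N, if the wrist force passes 120 N, or if a joint passes its speed limit or range.

### The arm

A 6-joint arm with a two-finger parallel gripper is mounted at the origin on the work surface. World frame = base frame: x ahead of the robot, y to its left, z up, the work surface at z = 0. Lengths are in m, angles in rad, forces in N, time in s.
With the tool pointing down it reaches from about 0.35 to 0.775 m from the base axis. Payload 5.5 kg.
Tool frame: the origin (TCP) lies midway between the tips of the shut fingers; the grasp point (between the pads) lies env.grasp_offset behind it (env.grasp_offset is the distance from the TCP to the grasp point, in m); z points along the fingers, y is the line along which they close (so a half turn about z gives the same grasp; the last joint's range is limited). The gripper opens to 85 mm and grips with 20 to 120 N. Pads are 22 mm wide; open, the fingers measure 114 mm over their backs; the gripper's body (76 mm by 85 mm) begins 54 mm behind the grasp point. The pads swing forward as they close: fully open they stand 13 mm farther back than shut.
Start: joints at [0.973, 0.313, 0.046, 1.304, 0, 1.431], TCP at [0.254, 0.516, 0.231] pointing down, gripper open.
Joint ranges: [-2.76, 2.76], [-0.86, 1.69], [-1.03, 1.26], [-2.2, 2.34], [-1.47, 1.5], [-3.14, 3.14]. Speed limits (rad/s): [2.57, 2.57, 3.14, 3.14, 3.14, 3.14].

### API

Orientations are given as a unit quaternion [w, x, y, z].
In Python, from workcell import monitor, viewer, order, env gives the robot as it stands.
- The arm moves only by the tool carry_out, never from a script. Its argument "plan" is a list that holds one entry, the list of rows, each a list of 7 numbers: the turn, a rotation vector about the world's x, y, z in rad, then the shift along the world's x, y, z in mm, then the finger opening in mm, from 0 to 85.4. A call has 1 to 20 rows; each row is the pose to reach, as a shift and turn from the pose commanded when the call began; what a row does not reach only later rows make up. A row lasts 1/10 s, in which the tool goes at most 50 mm and 8.59 degrees, less where a joint would pass 70% of its speed; a pose out of reach is approached as far as the arm can. A call with a gripper value outside its range is refused whole. The fingers move at their own pace and stop on an object; "squeeze" is the grip in N (left out, the last holds). Time passes only in rows, so rows that repeat a pose let the fingers close. It gives the time, the measured TCP pose, the force, the opening and the grip force at its end, in the units of the state.
- monitor.get_state(): the state, without advancing time (a new reading comes with each control period).
- viewer.read_camera(name): name is "side" or "top" or "wrist"; returns the picture (420x560x3 uint8, red, green, blue); there is no depth.
- viewer.calibration(name): a dict with "K" (3x3 intrinsics, pixels), "eye" and "rotation" of the camera in the world. Camera axes: x right, y down, z forward; pixel columns grow to the right and rows downward; lengths in m; the calibration is good to about 2 mm. A picture is of the moment at which its call begins: read the wrist's pose just before it. calibration takes no time and is no camera call; for the wrist camera it gives the pose at the moment of the call.
- order.hand_in(): hands the job in; it is judged then, once.
The state is a dict: "clock": time; "joint_pos": joint angles; "qvel": joint speeds; "tau": joint torques, N m; "tcp_pos": TCP position; "orientation": TCP orientation; "wrist_force": force on the tool from outside, world axes, zero at the start; "ft_torque": the same for the moment, N m; "finger_gap": finger opening in m; "grip_force": force on a finger pad.
Only numpy, scipy, OpenCV 4.12 (cv2) and the standard library are available. Lean on these libraries where they do the work, as an engineer would, in place of code of your own. Each camera call takes 0.05 s, during which the arm holds its last target. There are 200 camera calls.

## Working session

There is one attempt and no reset: what is moved stays moved. The work goes in short steps, Python scripts to look and compute and a tool call to move; the robot and the scene stay as the last step left them, time stands still between calls to the robot, and variables do not carry over. Pictures are saved under pics/ and viewed, at most 14 in all, crops included, and the job is handed in when it is done.

Besides the shell and the picture viewer there is one more tool, called after ">>>" in YAML: its name, and indented under it one key for each argument. carry_out: Moves the arm, as the interface text tells. Its arguments: {"type":"object","properties":{"plan":{"type":"array","items":{"type":"array","items":{"type":"array","items":{"type":"number"}}}},"squeeze":{"type":"number"}},"required":["plan"]}

```bash
mkdir -p pics; ls; cat > h.py <<'E'
import numpy as np, cv2
from workcell import monitor, viewer, order, env
def snap(n,f,crop=None,s=1):
    c=viewer.calibration(n); im=np.array(viewer.read_camera(n))[:,:,::-1]
    np.savez('pics/'+f+'.npz',im=im,**{k:np.array(c[k]) for k in('K','eye','rotation')})
    cv2.imwrite('pics/'+f+'_full.png',im)
    if crop: a,b,c_,d=crop; im=im[b:d,a:c_]
    if s!=1: im=cv2.resize(im,None,fx=s,fy=s,interpolation=cv2.INTER_CUBIC)
    cv2.imwrite('pics/'+f+'.png',im); return im
def cal(f): return np.load('pics/'+f+'.npz')
def w(c,u,v,z):
    d=np.array(c['rotation'])@np.linalg.inv(c['K'])@[u,v,1]; e=np.array(c['eye']); return e+d*(z-e[2])/d[2]
def px(c,p):
    q=np.array(c['K'])@(np.array(c['rotation']).T@(np.array(p)-c['eye'])); return q[:2]/q[2]
E
python3 - <<'E'
from h import *
s=monitor.get_state(); print(s['clock'],s['tcp_pos'],s['orientation'],env.grasp_offset)
for n in('top','side','wrist'):
    snap(n,n+'0'); c=cal(n+'0'); print(n,c['K'].tolist(),c['eye'],c['rotation'].round(3).tolist())
im=cv2.resize(cal('top0')['im'],(800,600),interpolation=cv2.INTER_CUBIC); cv2.imwrite('pics/top0b.png',im)
E
```

```text
pics
0.0 [0.25385605 0.51537436 0.23040733] [-3.21000682e-04  2.26895715e-01  9.73918638e-01 -8.47020331e-04] 0.0187
top [[429.39733473068924, 0.0, 273.6866456179251], [0.0, 429.39733473068924, 209.07966406847677], [0.0, 0.0, 1.0]] [ 0.34972237 -0.01443171  1.17749525] [0.05, -0.701, 0.709, -0.05]
side [[440.93441131842366, 0.0, 279.8899334023075], [0.0, 440.93441131842366, 210.48904131456018], [0.0, 0.0, 1.0]] [ 0.45271257 -0.94538981  0.88659356] [-0.408, 0.912, -0.038, 0.019]
wrist [[312.47038615190326, 0.0, 284.59141406391683], [0.0, 312.47038615190326, 217.0702102204763], [0.0, 0.0, 1.0]] [0.19292215 0.54582275 0.37312821] [0.115, 0.842, 0.522, 0.07]
```

View pics/top0b.png

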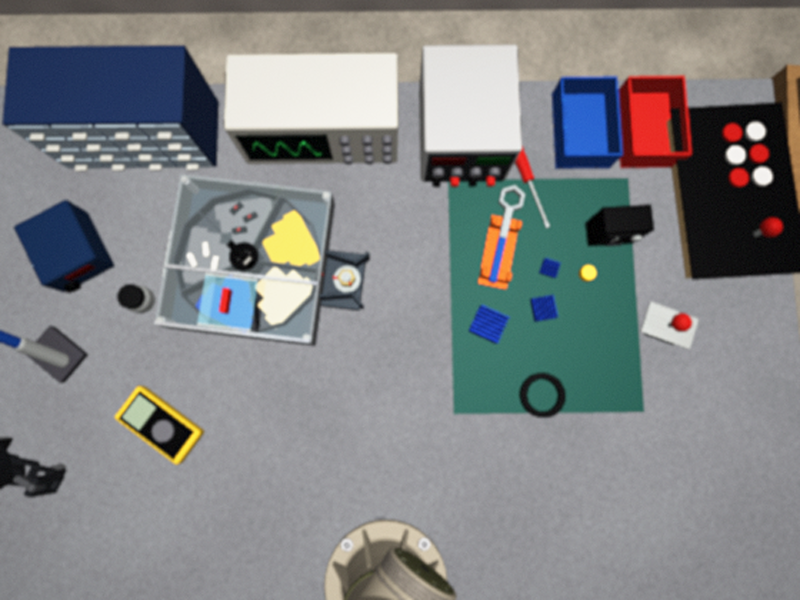

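View pics/side0.png

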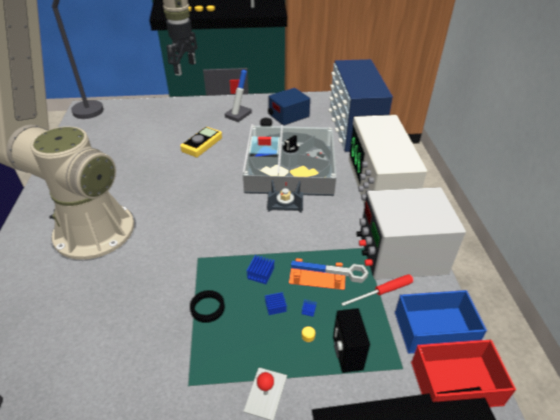

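The top view shows these candidates (800-px scale). For the heat sink there is a large blue one at (488,323), a middle one at (543,308) and a small one at (549,268). There is one yellow cap at (588,272), and the yellow multimeter at (158,425) and the red and white console buttons are not caps. I see no cream resistor. The spanner ring is at (512,196), and the look-alike screwdriver is at (535,185). The nut is at (346,278). The heat sink I want is the middle one, at (543,308).

```bash
python3 - <<'E'
from h import *
c=cal('top0')
P={'ring':(512,196,.036),'spend':(495,281,.036),'restA':(487,284,.0),'nut':(346,278,.048),'knob':(243,257,.106),'tab':(225,300,.08),'boxTL':(185,180,.076),'boxTR':(330,193,.076),'boxBR':(312,342,.076),'boxBL':(157,323,.076),
'big':(488,323,.026),'mid':(543,308,.02),'small':(549,268,.015),'cap':(588,272,.02),'coin':(620,225,.1),'tape':(543,395,.02),'joy':(670,325,0),'jar':(133,298,.06)}
for k,(u,v,z) in P.items(): print(k,w(c,u*.7,v*.7,z).round(3))
t=cal('top0')['im']; 
a=cv2.resize(t[120:300,300:500],None,fx=4,fy=4,interpolation=cv2.INTER_CUBIC)[:600,:800]
a=cv2.resize(t[125:260,300:480],(800,600),interpolation=cv2.INTER_CUBIC)
cv2.imwrite('pics/crop1.png',a)
E
```

```text
Traceback (most recent call last):
  File "h.py", line 12, in w
    d=np.array(c['rotation'])@np.linalg.inv(c['K'])@[u,v,1]; e=np.array(c['eye']); return e+d*(z-e[2])/d[2]
      ~~~~~~~~~~~~~~~~~~~~~~~^~~~~~~~~~~~~~~~~~~~~~
ValueError: matmul: Input operand 1 has a mismatch in its core dimension 0, with gufunc signature (n?,k),(k,m?)->(n?,m?) (size 3 is different from 4)
```

```bash
python3 - <<'E'
s=open('h.py').read()
s=s.replace("def snap","from scipy.spatial.transform import Rotation as R\ndef Rm(c): return R.from_quat(np.roll(np.array(c['rotation']),-1)).as_matrix()\ndef snap").replace("np.array(c['rotation'])@","Rm(c)@").replace("np.array(c['rotation']).T","Rm(c).T")
open('h.py','w').write(s)
E
python3 - <<'E'
from h import *
print(Rm(cal('top0')).round(3),Rm(cal('wrist0')).round(3))
c=cal('top0')
P={'ring':(512,196,.036),'spend':(495,281,.036),'restA':(487,284,.0),'nut':(346,278,.048),'knob':(243,257,.106),'tab':(225,300,.08),'boxTL':(185,180,.076),'boxTR':(330,193,.076),'boxBR':(312,342,.076),'boxBL':(157,323,.076),
'big':(488,323,.026),'mid':(543,308,.02),'small':(549,268,.015),'cap':(588,272,.02),'coin':(620,225,.1),'tape':(543,395,.02),'joy':(670,325,0),'jar':(133,298,.06)}
for k,(u,v,z) in P.items(): print(k,w(c,u*.7,v*.7,z).round(3))
t=cal('top0')['im']; 
a=cv2.resize(t[125:260,300:480],(800,600),interpolation=cv2.INTER_CUBIC)
cv2.imwrite('pics/crop1.png',a)
E
```

```text
[[-0.011 -0.99   0.141]
 [-1.     0.011 -0.001]
 [-0.001 -0.141 -0.99 ]] [[ 0.444  0.863  0.239]
 [ 0.896 -0.427 -0.121]
 [-0.002  0.268 -0.963]]
ring [ 0.709 -0.251  0.036]
spend [ 0.544 -0.212  0.036]
restA [ 0.544 -0.203  0.   ]
nut [0.55  0.068 0.048]
knob [0.58  0.247 0.106]
tab [0.507 0.284 0.08 ]
boxTL [0.734 0.366 0.076]
boxTR [0.706 0.095 0.076]
boxBR [0.43  0.127 0.076]
boxBL [0.467 0.407 0.076]
big [ 0.465 -0.198  0.026]
mid [ 0.493 -0.305  0.02 ]
small [ 0.571 -0.321  0.015]
cap [ 0.562 -0.394  0.02 ]
coin [ 0.633 -0.43   0.1  ]
tape [ 0.33  -0.297  0.02 ]
joy [ 0.46  -0.553  0.   ]
jar [0.515 0.459 0.06 ]
```

View pics/crop1.png

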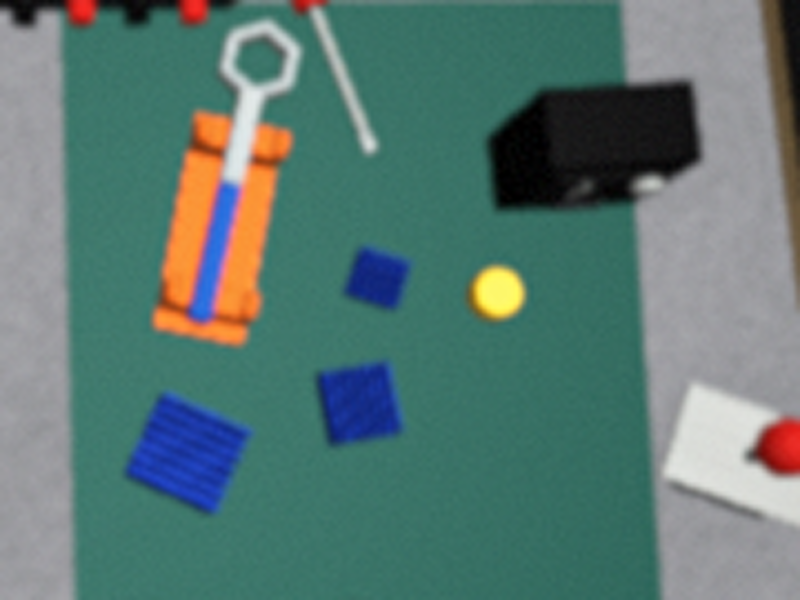

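The zoomed crop shows the middle heat sink at (360,402), the large one at (190,453) and the small one at (378,277). The cap is at (498,292), the spanner's ring at (260,60) and its handle end at (200,315). So the spares are one cap and one heat sink. Next I move above the spanner.

>>> carry_out:
  plan:
    - [[0,0,0.05,90,-186,0,85],[0,0,0.1,180,-372,0,85],[0,0,0.15,270,-558,0,85],[0,0,0.2,363,-744,0,85],[0,0,0.23,363,-744,-20,85],[0,0,0.23,363,-744,-20,85],[0,0,0.23,363,-744,-20,85],[0,0,0.23,363,-744,-20,85],[0,0,0.23,363,-744,-20,85],[0,0,0.23,363,-744,-20,85],[0,0,0.23,363,-744,-20,85],[0,0,0.23,363,-744,-20,85],[0,0,0.23,363,-744,-20,85],[0,0,0.23,363,-744,-20,85],[0,0,0.23,363,-744,-20,85],[0,0,0.23,363,-744,-20,85],[0,0,0.23,363,-744,-20,85],[0,0,0.23,363,-744,-20,85],[0,0,0.23,363,-744,-20,85],[0,0,0.23,363,-744,-20,85]]
  squeeze: 60

```text
clock: 2.15
tcp_pos: [0.6166, -0.227, 0.2112]
orientation: [-0.0, 0.113, 0.994, 0.0]
wrist_force: [-0.3, 1.0, 0.5]
finger_gap: 0.0851
grip_force: 0.0
```

```bash
python3 - <<'E'
from h import *
snap('wrist','w1'); s=monitor.get_state(); print(s['clock'],s['tcp_pos'],s['orientation'],s['joint_pos'])
c=cal('w1');print(c['eye'],px(c,s['tcp_pos']))
cv2.imwrite('pics/w1b.png',cv2.resize(c['im'],(800,600),interpolation=cv2.INTER_CUBIC))
E
```

```text
2.2 [ 0.61672335 -0.2267611   0.21152231] [-2.28078370e-04  1.12981397e-01  9.93597049e-01  2.36775488e-04] [-4.74525083e-01  4.83708627e-01  2.51830509e-01  1.33951231e+00
  2.81729339e-04 -2.48078850e-01]
[ 0.55041597 -0.2116018   0.35387361] [285.29815038 272.51773359]
```

View pics/w1b.png

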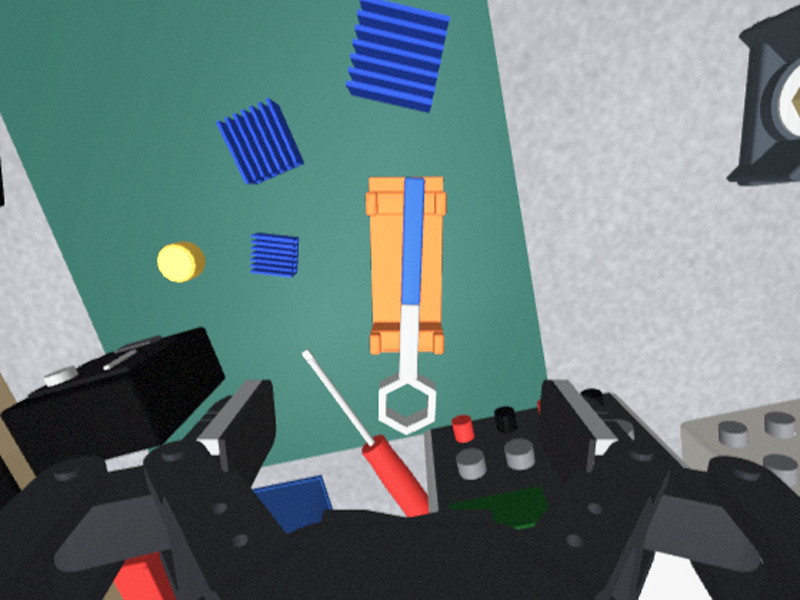

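The wrist view shows the ring at (407,403), the handle's sleeve end at (414,179), the middle heat sink at (260,142) and the cap at (180,261).

```bash
python3 - <<'E'
from h import *
c=cal('w1')
f=lambda u,v,z: w(c,u*.7,v*.7,z)
r=f(407.5,403,.044);e=f(414,179,.044);sl=f(411,304,.044)
d=(r-e)/np.linalg.norm(r-e)
print(r,e,np.linalg.norm(r-e),np.linalg.norm(r-sl),'yaw',np.degrees(np.arctan2(d[1],d[0])),'grip',r-.095*d)
for n,u,v,z in(('mid',260,142,.026),('cap',180,261,.02),('restA',407,185,.03)): print(n,f(u,v,z))
E
```

```text
[ 0.7058637  -0.24724177  0.044     ] [ 0.54683623 -0.20575523  0.044     ] 0.16434983535245407 0.07826057097603181 yaw -14.621247576710717 grip [ 0.61394022 -0.22326109  0.044     ]
mid [ 0.49856745 -0.30345938  0.026     ]
cap [ 0.56425526 -0.39016504  0.02      ]
restA [ 0.54948352 -0.21115063  0.03      ]
```

>>> carry_out:
  plan:
    - [[0,0,-0.028,-3,3,-40,60],[0,0,-0.028,-3,3,-80,60],[0,0,-0.028,-3,3,-120,60],[0,0,-0.028,-3,3,-150,60],[0,0,-0.028,-3,3,-170,60],[0,0,-0.028,-3,3,-180,60],[0,0,-0.028,-3,3,-189,60],[0,0,-0.028,-3,3,-189,60],[0,0,-0.028,-3,3,-189,60],[0,0,-0.028,-3,3,-189,60],[0,0,-0.028,-3,3,-189,20],[0,0,-0.028,-3,3,-189,4],[0,0,-0.028,-3,3,-189,4],[0,0,-0.028,-3,3,-189,4],[0,0,-0.028,-3,3,-189,4],[0,0,-0.028,-3,3,-189,4],[0,0,-0.028,-3,3,-189,4],[0,0,-0.028,-3,3,-189,4]]
  squeeze: 80

```text
clock: 4.0
tcp_pos: [0.6144, -0.2253, 0.0229]
orientation: [0.0, 0.128, 0.992, -0.0]
wrist_force: [-1.2, 1.1, 5.9]
finger_gap: 0.0124
grip_force: 79.2
```

```bash
python3 - <<'E'
from h import *
s=monitor.get_state(); print({k:np.round(v,4).tolist() for k,v in s.items()})
E
```

```text
{'clock': 4.0, 'joint_pos': [-0.474, 0.5889, -0.0534, 0.9278, 0.0002, -0.2183], 'qvel': [0.0004, -0.0005, -0.0013, 0.0011, -0.0005, -0.0029], 'tau': [-0.3611, -55.8081, 25.1622, -0.5347, -0.117, 0.006], 'tcp_pos': [0.6144, -0.2253, 0.0229], 'orientation': [0.0004, 0.1275, 0.9918, -0.0001], 'wrist_force': [-1.1818, 1.0853, 5.9086], 'ft_torque': [0.2218, 0.1981, -0.0065], 'grip_force': 79.2008, 'finger_gap': 0.0124}
```

>>> carry_out:
  plan:
    - [[0,0,0,0,0,20,4],[0,0,0,0,0,50,4],[0,0,0,0,0,90,4],[0,0,0.14,-10,20,127,4],[0,0,0.28,-22,42,127,4],[0,0,0.42,-34,64,127,4],[0,0,0.56,-45,85,127,4],[0,0,0.7,-55,106,127,4],[0,0,0.84,-65,127,127,4],[0,0,0.98,-75,148,127,4],[0,0,1.12,-84,170,127,4],[0,0,1.26,-94,191,127,4],[0,0,1.4,-104,212,127,4],[0,0,1.54,-114,234,127,4],[0,0,1.7,-124,255,127,4],[0,0,1.7,-124,255,127,4],[0,0,1.7,-124,255,127,4],[0,0,1.7,-124,255,127,4],[0,0,1.7,-124,255,127,4],[0,0,1.7,-124,255,127,4]]

```text
clock: 6.0
tcp_pos: [0.4904, 0.0292, 0.1492]
orientation: [-0.0, -0.66, 0.751, 0.0]
wrist_force: [-0.3, 0.8, -1.7]
finger_gap: 0.012
grip_force: 78.4
```

```bash
python3 - <<'E'
from h import *
snap('wrist','w2'); s=monitor.get_state(); print(s['clock'],s['tcp_pos'],s['orientation'],s['joint_pos'])
c=cal('w2');print(c['eye'],px(c,s['tcp_pos']))
cv2.imwrite('pics/w2b.png',cv2.resize(c['im'],(800,600),interpolation=cv2.INTER_CUBIC))
snap('top','t2')
E
```

```text
6.05 [0.49042638 0.02924655 0.1491964 ] [-8.61632866e-05 -6.60457213e-01  7.50863676e-01  5.29533815e-05] [-1.03964060e-01  1.95115767e-01 -3.16396138e-01  1.05947913e+00
 -5.47945767e-05 -1.54681909e+00]
[ 0.48141817 -0.03757591  0.29179879] [284.23903414 271.41288549]
```

View pics/w2b.png

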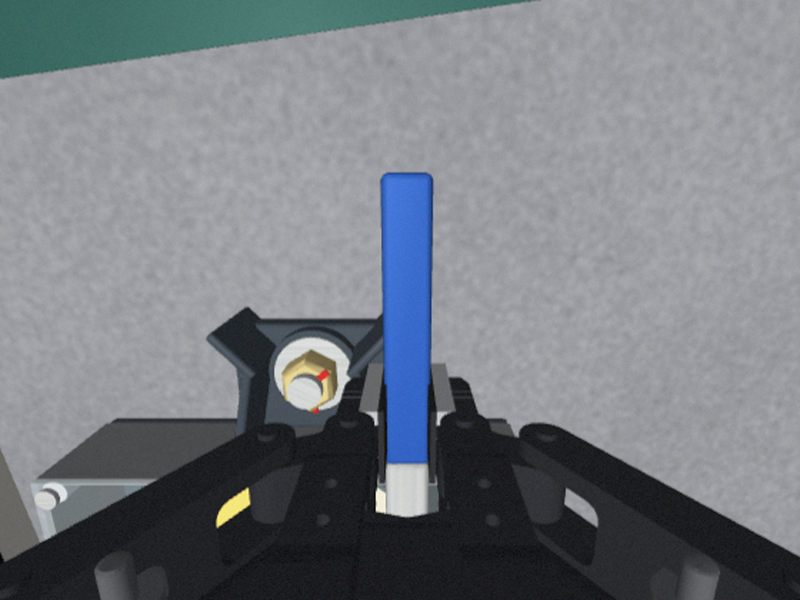

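The wrist view shows the nut near (310,380) with its red stripe at about (322,376), the washer stripe at (316,410), and the spanner's tail end at (407,174). I need a close crop of the nut to read its angle.

```bash
python3 - <<'E'
from h import *
a=cal('w2')['im'][215:305,150:270]; cv2.imwrite('pics/w2c.png',cv2.resize(a,(800,600),interpolation=cv2.INTER_CUBIC))
E
```

```text
(no output)
```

View pics/w2c.png

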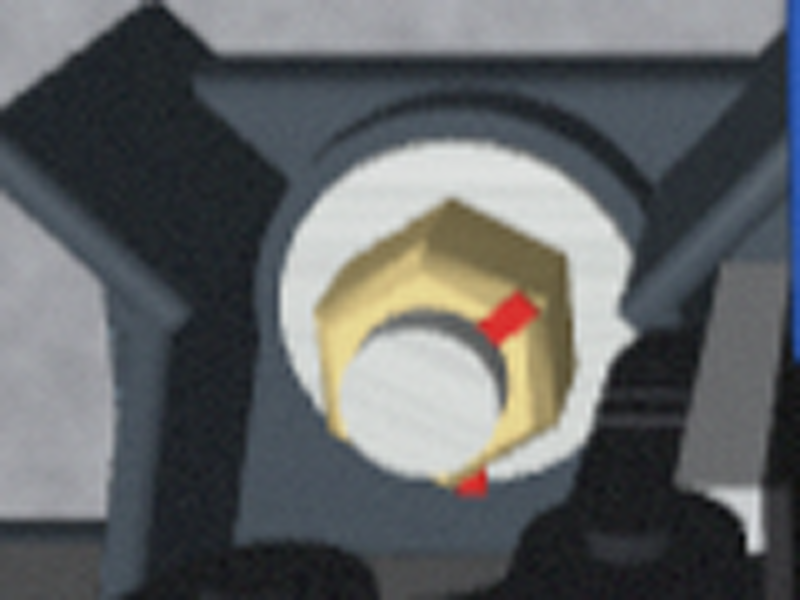

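```bash
python3 - <<'E'
from h import *
c=cal('w2')
f=lambda u,v,z: w(c,150+u/6.6667,215+v/6.6667,z)
st=f(421,402,.055); wa=f(458,311,.028); print('stud',st,'washer',wa)
n=(st+wa)/2
a=f(489,334,.048);b=f(524,305,.048)
ang=lambda d:np.degrees(np.arctan2(d[1],d[0]))
print('stripe',a,b,ang(b-a),ang((a+b)/2-st),ang((a+b)/2-wa))
for p in((452,198,.0445),(320,312,.0445),(568,255,.0445),(428,258,.048),(330,430,.0445),(555,425,.0445),(425,258,.048),(345,325,.048),(575,350,.028)):
    q=f(*p); print(p,ang(q-n),np.linalg.norm((q-n)[:2]))
ws=f(473,484,.028);print('washerstripe',ang(ws-n))
# tail in tool frame
s=(.49042638,.02924655,.1491964); 
for u,v in((407,174),(382,176),(433,176),(385,440),(432,440)):
    p=w(c,u*.7,v*.7,s[2]+.0137+.008); d=(p-s)[:2]
    th=2*np.arctan2(.750864,-.660457)-np.pi/2; ty=np.array([np.cos(th),np.sin(th)]); tx=np.array([-ty[1],ty[0]])
    print('tail',d@tx,d@ty)
print('tooly',np.degrees(th))
# top cam box corners fit of unit yaw
E
```

```text
stud [0.55526368 0.06920315 0.055     ] washer [0.55607068 0.06864667 0.028     ]
stripe [0.54709844 0.06420486 0.048     ] [0.54199295 0.06087226 0.048     ] -146.86559763914167 -148.12609756553618 -152.0769247610668
(452, 198, 0.0445) -106.04222568175204 0.02308385891114219
(320, 312, 0.0445) -34.328079849691164 0.01611563537522985
(568, 255, 0.0445) -147.0760381587265 0.023320043078501135
(428, 258, 0.048) -100.19809221612499 0.01614578096576546
(330, 430, 0.0445) 25.661808906867897 0.017080307287320868
(555, 425, 0.0445) 142.74409349902172 0.01735560105846003
(425, 258, 0.048) -98.86227765215833 0.016132274717874342
(345, 325, 0.048) -41.803998054344056 0.0124644364292458
(575, 350, 0.028) 152.55999359573 0.016308380680450985
washerstripe 82.9488553623001
tail 0.07062480838323262 0.00048590316222423197
tail 0.07014562042669112 -0.006001885838957499
tail 0.07011023665780208 0.0072304929727197865
tail -0.007128112762106758 -0.006423103898553718
tail -0.007163070299667861 0.00793751150145389
tooly 172.6694612075894
```

>>> carry_out:
  plan:
    - [[0,0,0.05,32,-28,0,4],[0,0,0.11,64,-57,0,4],[0,0,0.11,64,-57,0,4],[0,0,0.11,64,-57,-30,4],[0,0,0.11,64,-57,-60,4],[0,0,0.11,64,-57,-85,4],[0,0,0.11,64,-57,-85,4],[0,0,0.11,64,-57,-85,4],[0,0,0.11,64,-57,-85,4]]

```text
clock: 7.0
tcp_pos: [0.5554, -0.0274, 0.066]
orientation: [0.001, -0.701, 0.713, -0.001]
wrist_force: [-0.5, -0.1, -1.6]
finger_gap: 0.0122
grip_force: 78.8
```

```bash
python3 - <<'E'
from h import *
snap('top','t3'); s=monitor.get_state(); print(s['clock'],s['tcp_pos'],s['orientation'],s['wrist_force'],s['ft_torque'])
snap('side','s3')
a=cal('t3')['im'];b=cal('t2')['im'];d=cal('s3')['im']
def z(im,u,v): return cv2.resize(im[v-25:v+25,u-33:u+33],(396,300),interpolation=cv2.INTER_CUBIC)
ct=cal('t3');cs=cal('s3');n=(.5557,.069,.05)
u,v=px(ct,n).astype(int);x,y=px(cs,n).astype(int); print(u,v,x,y)
cv2.imwrite('pics/m3.png',np.vstack([np.hstack([z(b,u,v),z(a,u,v)]),np.hstack([z(d,x,y),z(cal('side0')['im'],x,y)])]))
E
```

```text
7.05 [ 0.55557015 -0.02742295  0.06611995] [ 0.00084598 -0.70118176  0.71298098 -0.00124684] [-0.07693051 -0.20573226 -2.81839715] [-0.07768026 -0.01137146  0.01004246]
241 192 284 191
```

View pics/m3.png

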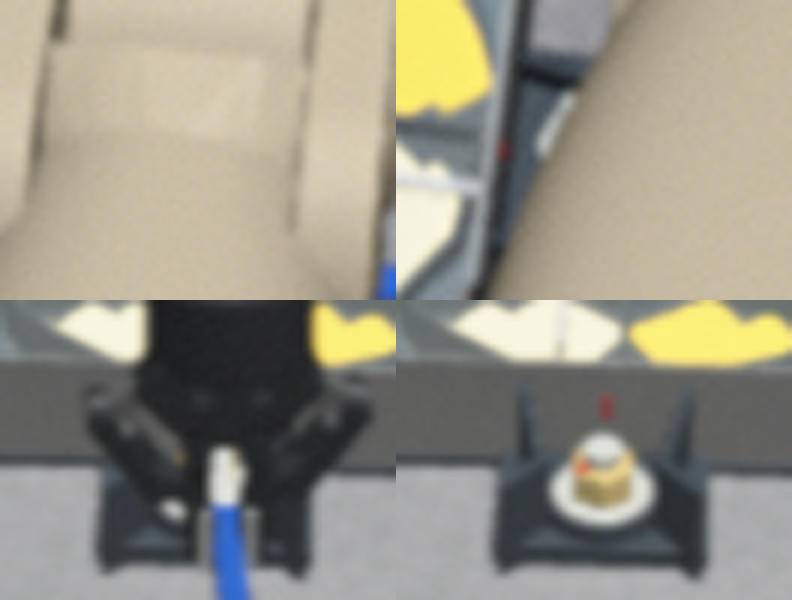

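The top view of the nut is hidden by the forearm. In the side view the spanner's ring sits over the nut, and the earlier side frame (right panel) shows the stud top at about (600,443). I'll cross-check that position against the wrist estimate.

```bash
python3 - <<'E'
from h import *
c=cal('side0')
f=lambda u,v,z: w(c,251+(u-396)/6,166+(v-300)/6,z)
print('stud',f(602,446,.055),'washer',f(604,489,.028))
t=cal('top0'); im=t['im'][185:201,225:260]; 
g=im.astype(int); m=(g.min(2)>170); ys,xs=np.nonzero(m); print(xs.mean()+225,ys.mean()+185,m.sum(), w(t,xs.mean()+225,ys.mean()+185,.035))
E
```

```text
stud [0.55782207 0.0696017  0.055     ] washer [0.55901098 0.06839245 0.028     ]
242.6319018404908 192.76687116564418 163 [0.55776732 0.06771778 0.035     ]
```

>>> carry_out:
  plan:
    - [[0,0,0,0,0,-10,4],[0,0,0,0,0,-18,4],[0,0,0,0,0,-22,4],[0,0,0,0,0,-24,4],[0,0,0,0,0,-26,4],[0,0,0,0,0,-27,4],[0,0,0,0,0,-28,4],[0,0,0,0,0,-28,4]]

```text
clock: 7.9
tcp_pos: [0.5542, -0.0272, 0.0363]
orientation: [-0.0, -0.701, 0.713, 0.0]
wrist_force: [0.5, 0.2, -2.6]
finger_gap: 0.0121
grip_force: 78.9
```

```bash
cat >> h.py <<'E'
def st():
    s=monitor.get_state(); q=s['orientation']; print('t',round(s['clock'],2),'tcp',np.round(s['tcp_pos'],4),'q',np.round(q,4),'spX',round(float(np.degrees(2*np.arctan2(q[2],q[1])-np.pi))%360,2),'F',np.round(s['wrist_force'],1),'M',np.round(s['ft_torque'],2),'gap',round(float(s['finger_gap']),4)); return s
E
python3 -c "
from h import *
st()"
```

```text
t 7.9 tcp [ 0.5542 -0.0272  0.0363] q [-0.     -0.7012  0.7129  0.    ] spX 89.05 F [ 0.5  0.2 -2.6] M [-0.02 -0.03 -0.  ] gap 0.0121
```

>>> carry_out:
  plan:
    - [[0,0,0,0,0,-2,4],[0,0,0,0,0,-4,4],[0,0,0,0,0,-6,4],[0,0,0,0,0,-8,4],[0,0,0,0,0,-10,4],[0,0,0,0,0,-12,4],[0,0,0,0,0,-12,4],[0,0,0,0,0,-12,4]]

```text
clock: 8.7
tcp_pos: [0.5541, -0.0272, 0.0243]
orientation: [-0.0, -0.701, 0.713, 0.0]
wrist_force: [-0.1, -0.6, -2.3]
finger_gap: 0.0124
grip_force: 78.9
```

```bash
python3 -c "
from h import *
st()"
```

```text
t 8.7 tcp [ 0.5541 -0.0272  0.0243] q [-1.000e-04 -7.012e-01  7.129e-01  1.000e-04] spX 89.05 F [-0.1 -0.6 -2.3] M [-0.07  0.03 -0.03] gap 0.0124
```

```bash
cat >> h.py <<'E'
def arc(a,b,r=.0964,n=None,dz=0):
    n=n or int(np.ceil(abs(b-a)/5)); A,B=np.radians(a),0
    for k in range(1,n+1):
        B=np.radians(a+(b-a)*k/n); print([0,0,round(B-A,3),round(1e3*r*(np.cos(A)-np.cos(B)),1),round(1e3*r*(np.sin(A)-np.sin(B)),1),dz,4],end=', ')
    print()
E
python3 -c "
from h import *
arc(89,44)"
```

```text
[0, 0, np.float64(-0.087), np.float64(-8.4), np.float64(0.5), 0, 4], [0, 0, np.float64(-0.175), np.float64(-16.7), np.float64(1.8), 0, 4], [0, 0, np.float64(-0.262), np.float64(-24.9), np.float64(3.7), 0, 4], [0, 0, np.float64(-0.349), np.float64(-32.9), np.float64(6.4), 0, 4], [0, 0, np.float64(-0.436), np.float64(-40.6), np.float64(9.7), 0, 4], [0, 0, np.float64(-0.524), np.float64(-48.0), np.float64(13.8), 0, 4], [0, 0, np.float64(-0.611), np.float64(-55.0), np.float64(18.4), 0, 4], [0, 0, np.float64(-0.698), np.float64(-61.6), np.float64(23.6), 0, 4], [0, 0, np.float64(-0.785), np.float64(-67.7), np.float64(29.4), 0, 4],
```

>>> carry_out:
  plan:
    - [[0,0,-0.087,-8.4,0.5,0,4],[0,0,-0.175,-16.7,1.8,0,4],[0,0,-0.262,-24.9,3.7,0,4],[0,0,-0.349,-32.9,6.4,0,4],[0,0,-0.436,-40.6,9.7,0,4],[0,0,-0.524,-48,13.8,0,4],[0,0,-0.611,-55,18.4,0,4],[0,0,-0.698,-61.6,23.6,0,4],[0,0,-0.785,-67.7,29.4,0,4],[0,0,-0.785,-67.7,29.4,0,4],[0,0,-0.785,-67.7,29.4,0,4],[0,0,-0.785,-67.7,29.4,0,4]]

```text
clock: 9.9
tcp_pos: [0.4869, 0.0022, 0.0245]
orientation: [0.0, -0.376, 0.927, 0.0]
wrist_force: [0.9, -1.1, -1.7]
finger_gap: 0.012
grip_force: 78.9
```

```bash
python3 -c "
from h import *
st(); a=Rm
arc(44,53); arc(53,113)"
```

```text
t 9.9 tcp [0.4869 0.0022 0.0245] q [ 3.000e-04 -3.758e-01  9.267e-01  1.000e-04] spX 44.14 F [ 0.9 -1.1 -1.7] M [ 0.11 -0.13 -0.02] gap 0.012
[0, 0, np.float64(0.079), np.float64(5.5), np.float64(-5.2), 0, 4], [0, 0, np.float64(0.157), np.float64(11.3), np.float64(-10.0), 0, 4], 
[0, 0, np.float64(0.087), np.float64(6.9), np.float64(-4.8), 0, 4], [0, 0, np.float64(0.175), np.float64(14.3), np.float64(-8.9), 0, 4], [0, 0, np.float64(0.262), np.float64(21.9), np.float64(-12.4), 0, 4], [0, 0, np.float64(0.349), np.float64(29.8), np.float64(-15.2), 0, 4], [0, 0, np.float64(0.436), np.float64(38.0), np.float64(-17.3), 0, 4], [0, 0, np.float64(0.524), np.float64(46.3), np.float64(-18.7), 0, 4], [0, 0, np.float64(0.611), np.float64(54.7), np.float64(-19.4), 0, 4], [0, 0, np.float64(0.698), np.float64(63.1), np.float64(-19.3), 0, 4], [0, 0, np.float64(0.785), np.float64(71.4), np.float64(-18.5), 0, 4], [0, 0, np.float64(0.873), np.float64(79.7), np.float64(-16.9), 0, 4], [0, 0, np.float64(0.96), np.float64(87.8), np.float64(-14.7), 0, 4], [0, 0, np.float64(1.047), np.float64(95.7), np.float64(-11.7), 0, 4],
```

>>> carry_out:
  plan:
    - [[0,0,0.079,5.5,-5.2,0,4],[0,0,0.157,11.3,-10,0,4],[0,0,0.157,11.3,-10,0,4],[0,0,0.157,11.3,-10,8,4],[0,0,0.157,11.3,-10,20,4],[0,0,0.157,11.3,-10,40,4],[0,0,0.157,11.3,-10,40,4],[0,0,0.26,19.5,-15.3,40,4],[0,0,0.38,29.5,-20.5,40,4],[0,0,0.5,40.5,-25,40,4],[0,0,0.62,52,-28,40,4],[0,0,0.74,63.5,-29.4,40,4],[0,0,0.86,75,-29.4,40,4],[0,0,0.98,86.5,-27.8,40,4],[0,0,1.1,97,-25.2,40,4],[0,0,1.204,107,-21.7,40,4],[0,0,1.204,107,-21.7,40,4],[0,0,1.204,107,-21.7,40,4],[0,0,1.204,107,-21.7,40,4]]

```text
clock: 11.8
tcp_pos: [0.5925, -0.0194, 0.0641]
orientation: [0.0, 0.834, -0.552, -0.001]
wrist_force: [-0.1, 0.5, -2.6]
finger_gap: 0.0125
grip_force: 78.9
```

```bash
python3 -c "
from h import *
s=st(); p=np.radians(113); print(s['tcp_pos'][:2]+.0964*np.array([np.cos(p),np.sin(p)]))"
```

```text
t 11.8 tcp [ 0.5925 -0.0194  0.0641] q [ 3.000e-04  8.337e-01 -5.523e-01 -5.000e-04] spX 112.95 F [-0.1  0.5 -2.6] M [-0.03 -0.04  0.02] gap 0.0125
[0.55485171 0.06930715]
```

>>> carry_out:
  plan:
    - [[0,0,0,0.8,0,-10,4],[0,0,0,0.8,0,-18,4],[0,0,0,0.8,0,-21,4],[0,0,0,0.8,0,-24,4],[0,0,0,0.8,0,-26,4],[0,0,0,0.8,0,-28,4],[0,0,0,0.8,0,-28,4]]

```text
clock: 12.5
tcp_pos: [0.5942, -0.0195, 0.0361]
orientation: [0.0, 0.834, -0.552, -0.0]
wrist_force: [0.2, 0.5, -2.8]
finger_gap: 0.0127
grip_force: 78.9
```

```bash
python3 -c "
from h import *
s=st(); arc(113,44)"
```

```text
t 12.5 tcp [ 0.5942 -0.0195  0.0361] q [ 1.000e-04  8.341e-01 -5.515e-01 -1.000e-04] spX 113.05 F [ 0.2  0.5 -2.8] M [-0.04 -0.01 -0.  ] gap 0.0127
[0, 0, np.float64(-0.086), np.float64(-7.8), np.float64(-2.9), 0, 4], [0, 0, np.float64(-0.172), np.float64(-15.7), np.float64(-5.1), 0, 4], [0, 0, np.float64(-0.258), np.float64(-23.9), np.float64(-6.7), 0, 4], [0, 0, np.float64(-0.344), np.float64(-32.1), np.float64(-7.5), 0, 4], [0, 0, np.float64(-0.43), np.float64(-40.4), np.float64(-7.6), 0, 4], [0, 0, np.float64(-0.516), np.float64(-48.7), np.float64(-7.0), 0, 4], [0, 0, np.float64(-0.602), np.float64(-56.9), np.float64(-5.7), 0, 4], [0, 0, np.float64(-0.688), np.float64(-64.9), np.float64(-3.7), 0, 4], [0, 0, np.float64(-0.774), np.float64(-72.8), np.float64(-1.0), 0, 4], [0, 0, np.float64(-0.86), np.float64(-80.4), np.float64(2.3), 0, 4], [0, 0, np.float64(-0.946), np.float64(-87.6), np.float64(6.3), 0, 4], [0, 0, np.float64(-1.032), np.float64(-94.5), np.float64(10.9), 0, 4], [0, 0, np.float64(-1.118), np.float64(-101.0), np.float64(16.1), 0, 4], [0, 0, np.float64(-1.204), np.float64(-107.0), np.float64(21.8), 0, 4],
```

>>> carry_out:
  plan:
    - [[0,0,0,-0.6,0,-4,4],[0,0,0,-0.6,0,-8,4],[0,0,0,-0.6,0,-12,4],[0,0,0,-0.6,0,-12,4],[0,0,-0.086,-8.4,-2.9,-12,4],[0,0,-0.172,-16.3,-5.1,-12,4],[0,0,-0.258,-24.5,-6.7,-12,4],[0,0,-0.344,-32.7,-7.5,-12,4],[0,0,-0.43,-41,-7.6,-12,4],[0,0,-0.516,-49.3,-7,-12,4],[0,0,-0.602,-57.5,-5.7,-12,4],[0,0,-0.688,-65.5,-3.7,-12,4],[0,0,-0.774,-73.4,-1,-12,4],[0,0,-0.86,-81,2.3,-12,4],[0,0,-0.946,-88.2,6.3,-12,4],[0,0,-1.032,-95.1,10.9,-12,4],[0,0,-1.118,-101.6,16.1,-12,4],[0,0,-1.204,-107.6,21.8,-12,4],[0,0,-1.204,-107.6,21.8,-12,4],[0,0,-1.204,-107.6,21.8,-12,4]]

```text
clock: 14.5
tcp_pos: [0.4869, 0.0022, 0.0244]
orientation: [0.0, -0.376, 0.927, -0.0]
wrist_force: [0.1, -0.4, -4.2]
finger_gap: 0.0121
grip_force: 78.7
```

```bash
python3 -c "
from h import *
s=st(); p=np.radians(44); print(s['tcp_pos'][:2]+.0964*np.array([np.cos(p),np.sin(p)]))"
```

```text
t 14.5 tcp [0.4869 0.0022 0.0244] q [ 1.000e-04 -3.761e-01  9.266e-01 -1.000e-04] spX 44.19 F [ 0.1 -0.4 -4.2] M [-0.12  0.01 -0.1 ] gap 0.0121
[0.55622841 0.06919163]
```

Same ease-back, lift and +60°, then a third seating.

>>> carry_out:
  plan:
    - [[0,0,0.079,5.5,-5.2,0,4],[0,0,0.157,11.3,-10,0,4],[0,0,0.157,11.3,-10,0,4],[0,0,0.157,11.3,-10,8,4],[0,0,0.157,11.3,-10,20,4],[0,0,0.157,11.3,-10,40,4],[0,0,0.157,11.3,-10,40,4],[0,0,0.26,19.5,-15.3,40,4],[0,0,0.38,29.5,-20.5,40,4],[0,0,0.5,40.5,-25,40,4],[0,0,0.62,52,-28,40,4],[0,0,0.74,63.5,-29.4,40,4],[0,0,0.86,75,-29.4,40,4],[0,0,0.98,86.5,-27.8,40,4],[0,0,1.1,97,-25.2,40,4],[0,0,1.204,107.2,-21.7,40,4],[0,0,1.204,107.2,-21.7,40,4],[0,0,1.204,107.2,-21.7,40,4],[0,0,1.204,107.2,-21.7,40,4]]

```text
clock: 16.4
tcp_pos: [0.593, -0.0193, 0.0641]
orientation: [0.0, 0.834, -0.552, -0.0]
wrist_force: [-0.6, 0.4, -2.9]
finger_gap: 0.0124
grip_force: 78.9
```

>>> carry_out:
  plan:
    - [[0,0,0,0,0,-10,4],[0,0,0,0,0,-18,4],[0,0,0,0,0,-21,4],[0,0,0,0,0,-24,4],[0,0,0,0,0,-26,4],[0,0,0,0,0,-28,4],[0,0,0,0,0,-28,4]]

```text
clock: 17.1
tcp_pos: [0.5938, -0.0194, 0.0361]
orientation: [0.0, 0.834, -0.552, -0.0]
wrist_force: [0.1, 0.3, -2.9]
finger_gap: 0.0123
grip_force: 78.9
```

```bash
python3 -c "
from h import *
s=st(); p=np.radians(113); print(s['tcp_pos'][:2]+.0964*np.array([np.cos(p),np.sin(p)]))"
```

```text
t 17.1 tcp [ 0.5938 -0.0194  0.0361] q [ 1.000e-04  8.341e-01 -5.515e-01 -1.000e-04] spX 113.05 F [ 0.1  0.3 -2.9] M [-0.05  0.02 -0.02] gap 0.0123
[0.55614661 0.06938398]
```

>>> carry_out:
  plan:
    - [[0,0,0,0,0,-4,4],[0,0,0,0,0,-8,4],[0,0,0,0,0,-12,4],[0,0,0,0,0,-12,4],[0,0,-0.086,-7.8,-2.9,-12,4],[0,0,-0.172,-15.7,-5.1,-12,4],[0,0,-0.258,-23.9,-6.7,-12,4],[0,0,-0.344,-32.1,-7.5,-12,4],[0,0,-0.43,-40.4,-7.6,-12,4],[0,0,-0.516,-48.7,-7,-12,4],[0,0,-0.56,-52.9,-6.4,-12,4],[0,0,-0.602,-56.9,-5.7,-12,4],[0,0,-0.602,-56.9,-5.7,-12,4]]

```text
clock: 18.4
tcp_pos: [0.537, -0.0252, 0.0244]
orientation: [0.0, -0.633, 0.774, -0.0]
wrist_force: [0.2, -0.4, -5.2]
finger_gap: 0.0123
grip_force: 78.7
```

```bash
python3 -c "
from h import *
s=st(); arc(78.5,70,n=8)"
```

```text
t 18.4 tcp [ 0.537  -0.0252  0.0244] q [ 1.000e-04 -6.331e-01  7.741e-01 -3.000e-04] spX 78.56 F [ 0.2 -0.4 -5.2] M [-0.23 -0.13  0.03] gap 0.0123
[0, 0, np.float64(-0.019), np.float64(-1.7), np.float64(0.4), 0, 4], [0, 0, np.float64(-0.037), np.float64(-3.5), np.float64(0.8), 0, 4], [0, 0, np.float64(-0.056), np.float64(-5.2), np.float64(1.2), 0, 4], [0, 0, np.float64(-0.074), np.float64(-6.9), np.float64(1.7), 0, 4], [0, 0, np.float64(-0.093), np.float64(-8.7), np.float64(2.2), 0, 4], [0, 0, np.float64(-0.111), np.float64(-10.4), np.float64(2.7), 0, 4], [0, 0, np.float64(-0.13), np.float64(-12.1), np.float64(3.3), 0, 4], [0, 0, np.float64(-0.148), np.float64(-13.8), np.float64(3.9), 0, 4],
```

>>> carry_out:
  plan:
    - [[0,0,-0.019,-1.7,0.4,0,4],[0,0,-0.037,-3.5,0.8,0,4],[0,0,-0.056,-5.2,1.2,0,4],[0,0,-0.074,-6.9,1.7,0,4],[0,0,-0.074,-6.9,1.7,0,4]]

```text
clock: 18.9
tcp_pos: [0.5301, -0.0235, 0.0244]
orientation: [-0.0, -0.604, 0.797, -0.0]
wrist_force: [2.5, -1.6, -4.3]
finger_gap: 0.0122
grip_force: 78.7
```

```bash
python3 -c "
from h import *
s=st()"
```

```text
t 18.9 tcp [ 0.5301 -0.0235  0.0244] q [-0.000e+00 -6.038e-01  7.972e-01 -2.000e-04] spX 74.28 F [ 2.5 -1.6 -4.3] M [-0.46 -0.26  0.07] gap 0.0122
```

>>> carry_out:
  plan:
    - [[0,0,-0.019,-1.8,0.5,0,4],[0,0,-0.037,-3.5,1,0,4],[0,0,-0.037,-3.5,1,0,4]]

```text
clock: 19.2
tcp_pos: [0.5266, -0.0225, 0.0244]
orientation: [0.0, -0.589, 0.808, -0.0]
wrist_force: [3.2, -2.6, -4.5]
finger_gap: 0.0125
grip_force: 78.7
```

```bash
python3 -c "
from h import *
s=st()"
```

```text
t 19.2 tcp [ 0.5266 -0.0225  0.0244] q [ 0.000e+00 -5.889e-01  8.082e-01 -2.000e-04] spX 72.15 F [ 3.2 -2.6 -4.5] M [-0.57 -0.34 -0.03] gap 0.0125
```

>>> carry_out:
  plan:
    - [[0,0,-0.019,-1.8,0.5,0,4],[0,0,-0.037,-3.5,1,0,4],[0,0,-0.037,-3.5,1,0,4]]

```text
clock: 19.5
tcp_pos: [0.5231, -0.0213, 0.0244]
orientation: [0.0, -0.574, 0.819, -0.0]
wrist_force: [2.6, -1.0, -4.3]
finger_gap: 0.0125
grip_force: 78.7
```

>>> carry_out:
  plan:
    - [[0,0,-0.019,-1.7,0.6,0,4],[0,0,-0.019,-1.7,0.6,0,4]]

```text
clock: 19.7
tcp_pos: [0.5214, -0.0207, 0.0244]
orientation: [0.0, -0.566, 0.824, 0.0]
wrist_force: [2.7, -1.4, -4.7]
finger_gap: 0.0123
grip_force: 78.7
```

```bash
python3 -c "
from h import *
s=st()"
```

```text
t 19.7 tcp [ 0.5214 -0.0207  0.0244] q [ 1.000e-04 -5.661e-01  8.243e-01  0.000e+00] spX 68.96 F [ 2.7 -1.4 -4.7] M [-0.33 -0.52 -0.06] gap 0.0123
```

>>> carry_out:
  plan:
    - [[0,0,-0.019,-1.7,0.6,0,4],[0,0,-0.037,-3.4,1.3,0,4],[0,0,-0.037,-3.4,1.3,0,4]]

```text
clock: 20.0
tcp_pos: [0.518, -0.0193, 0.0244]
orientation: [0.0, -0.551, 0.835, 0.0]
wrist_force: [3.6, -1.6, -4.8]
finger_gap: 0.0124
grip_force: 78.7
```

>>> carry_out:
  plan:
    - [[0,0,-0.019,-1.7,0.7,0,4],[0,0,-0.037,-3.4,1.4,0,4],[0,0,-0.037,-3.4,1.4,0,4]]

```text
clock: 20.3
tcp_pos: [0.5147, -0.0178, 0.0244]
orientation: [0.0, -0.535, 0.845, 0.0]
wrist_force: [4.3, 0.5, -4.4]
finger_gap: 0.0123
grip_force: 78.6
```

```bash
python3 -c "
from h import *
s=st()"
```

```text
t 20.3 tcp [ 0.5147 -0.0178  0.0244] q [ 3.000e-04 -5.352e-01  8.447e-01  1.000e-04] spX 64.72 F [ 4.3  0.5 -4.4] M [ 0.04 -0.8  -0.11] gap 0.0123
```

```bash
python3 - <<'E'
from h import *
snap('side','s4'); snap('wrist','w4'); snap('top','t4')
d=cal('s4')['im'];x,y=284,191
A=cv2.resize(d[y-35:y+35,x-46:x+46],(394,300),interpolation=cv2.INTER_CUBIC)
B=cv2.resize(cal('t4')['im'][192-35:192+35,241-46:241+46],(394,300),interpolation=cv2.INTER_CUBIC)
C=cv2.resize(cal('w4')['im'],(400,300),interpolation=cv2.INTER_AREA)
D=cv2.resize(cal('w4')['im'][220:300,200:306],(400,300),interpolation=cv2.INTER_CUBIC)
cv2.imwrite('pics/m4.png',np.vstack([np.hstack([A,B]),np.hstack([C,D])[:,:788]]))
E
```

```text
(no output)
```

View pics/m4.png

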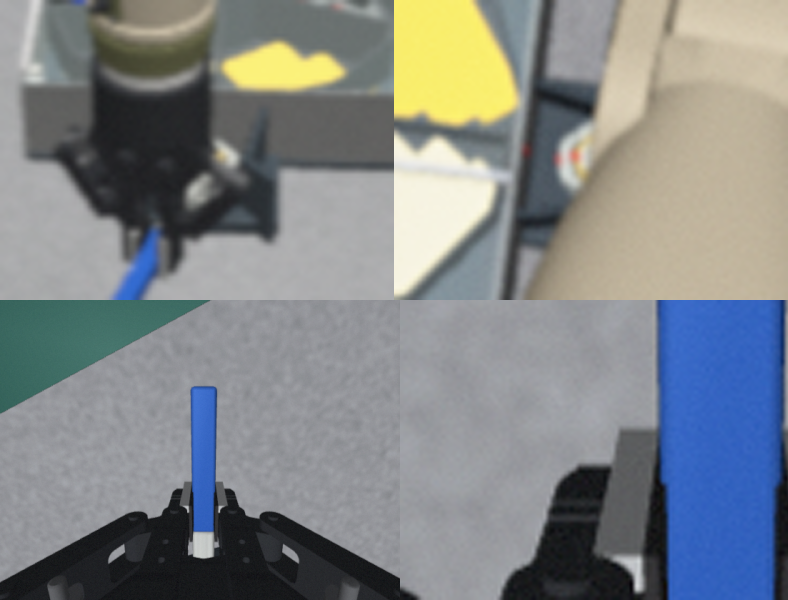

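The top view (upper right) shows the nut's stripe at (575,157) close to line with the washer stripe (560,158) and the housing stripe (528,152), so the nut is nearly at its stop. I keep pushing gently.

>>> carry_out:
  plan:
    - [[0,0,-0.019,-1.6,0.8,0,4],[0,0,-0.037,-3.2,1.6,0,4],[0,0,-0.037,-3.2,1.6,0,4]]

```text
clock: 20.75
tcp_pos: [0.5118, -0.0164, 0.0245]
orientation: [0.0, -0.52, 0.854, -0.0]
wrist_force: [5.2, 2.3, -4.5]
finger_gap: 0.0124
grip_force: 78.6
```

>>> carry_out:
  plan:
    - [[0,0,-0.019,-1.6,0.8,0,4],[0,0,-0.037,-3.2,1.6,0,4],[0,0,-0.037,-3.2,1.6,0,4]]

```text
clock: 21.05
tcp_pos: [0.5092, -0.015, 0.0247]
orientation: [0.001, -0.504, 0.864, -0.001]
wrist_force: [6.3, -0.1, -5.2]
finger_gap: 0.0124
grip_force: 78.6
```

```bash
python3 - <<'E'
from h import *
s=st()
c=viewer.calibration('top');im=np.array(viewer.read_camera('top'))[:,:,::-1].astype(int)
np.save('pics/t5.npy',im)
def reds(im):
    u0,v0=241-46,192-35
    a=im[v0:v0+70,u0:u0+92]; m=((a[:,:,2]-np.maximum(a[:,:,1],a[:,:,0]))>35).astype(np.uint8)
    n,l,stt,ce=cv2.connectedComponentsWithStats(m)
    for i in range(1,n): 
        p=(ce[i][0]+u0,ce[i][1]+v0); print(stt[i][4],np.round(p,2))
reds(cal('t4')['im'].astype(int)); print(); reds(im)
C=np.array([.5557,.0692]); u=np.radians(83)
for z,r in((.028,.02),(.048,.014),(.07,.045)): print(px(c,[*(C+r*np.array([np.cos(u),np.sin(u)])),z]))
E
```

```text
t 21.05 tcp [ 0.5092 -0.015   0.0247] q [ 8.000e-04 -5.040e-01  8.637e-01 -6.000e-04] spX 60.53 F [ 6.3 -0.1 -5.2] M [-0.07 -1.16  0.25] gap 0.0124
1 [225. 192.]
7 [236.71 193.  ]
2 [233.  193.5]

9 [237. 193.]
3 [233.33 193.67]
[234.9696542  193.18035059]
[236.52613675 192.09603568]
[224.07149618 189.29903155]
```

>>> carry_out:
  plan:
    - [[0,0,-0.019,-1.6,0.8,0,4],[0,0,-0.037,-3.2,1.7,0,4],[0,0,-0.052,-4.5,2.5,0,4],[0,0,-0.052,-4.5,2.5,0,4]]

```text
clock: 21.5
tcp_pos: [0.5055, -0.0128, 0.0249]
orientation: [0.001, -0.482, 0.876, -0.001]
wrist_force: [8.4, -0.0, -5.7]
finger_gap: 0.0121
grip_force: 78.7
```

```bash
python3 - <<'E'
from h import *
s=st()
im=np.array(viewer.read_camera('top'))[:,:,::-1].astype(int)
np.save('pics/t6.npy',im)
a=cal('t4')['im'].astype(int)[186:200,226:246]; b=np.load('pics/t5.npy')[186:200,226:246]; c=im[186:200,226:246]
for q in(a,b,c):
    r=np.clip(q[:,:,2]-q[:,:,:2].max(2),0,None)[4:11,4:14]; print(r)
E
```

```text
t 21.5 tcp [ 0.5055 -0.0128  0.0249] q [ 0.0012 -0.4817  0.8764 -0.0013] spX 57.59 F [ 8.4 -0.  -5.7] M [-0.29 -1.35  0.51] gap 0.0121
[[ 0  0  0  0  0  0  0  2  9 12]
 [ 0  0  0  0  0  0 11 25 21  9]
 [ 0  0  0 12  6 14 49 64 34  9]
 [ 0  0 17 40 20 23 67 86 46 12]
 [ 0  0 22 51 26 15 40 60 34  9]
 [ 0  0  2 24 13  3 10 24 19  7]
 [ 0  0  0  0  0  0  0 14 17 12]]
[[ 0  0  0  0  0  0  0  3  8 12]
 [ 0  0  0  0  0  0 12 27 22 15]
 [ 0  0  0 13 11 17 49 64 41 21]
 [ 0  0 17 48 30 29 63 85 54 23]
 [ 0  0 23 58 38 21 37 56 41 20]
 [ 0  0  4 28 18  4  8 21 21 15]
 [ 0  0  0  0  0  0  0  8 16 12]]
[[ 0  0  0  0  0  0  0  2  6 12]
 [ 0  0  0  0  0  1 19 28 18 13]
 [ 0  0  0 12 13 19 54 64 33 13]
 [ 0  0 17 47 29 28 63 80 40 16]
 [ 0  0 18 50 26 16 32 47 29 14]
 [ 0  0  2 21  8  0  5 15 16 12]
 [ 0  0  0  0  0  0  0  6 10 11]]
```

>>> carry_out:
  plan:
    - [[0,0,0.035,3,-1.6,0,4],[0,0,0.07,5.9,-3.3,0,4],[0,0,0.105,9,-4.8,0,4],[0,0,0.105,9,-4.8,0,4]]

```text
clock: 21.95
tcp_pos: [0.5129, -0.017, 0.0244]
orientation: [0.0, -0.527, 0.85, 0.0]
wrist_force: [4.6, 1.7, -3.4]
finger_gap: 0.0119
grip_force: 78.9
```

```bash
python3 - <<'E'
from h import *
s=st()
snap('wrist','w5'); c=cal('w5')
th=np.radians(float(np.degrees(2*np.arctan2(s['orientation'][2],s['orientation'][1])-np.pi))+90)
im=c['im'].astype(int); m=(im[:,:,0]-im[:,:,2]>60)
ty=np.array([np.cos(th),np.sin(th)]);tx=np.array([-ty[1],ty[0]])
for v in (130,150,180,210,240,270,300):
    xs=np.nonzero(m[v,230:340])[0]
    if len(xs): 
        p=w(c,230+(xs.min()+xs.max())/2,v,s['tcp_pos'][2]+.0218)-s['tcp_pos']; print(v,xs.min()+230,xs.max()+230,(p[:2]@tx).round(4),(p[:2]@ty).round(4))
E
```

```text
t 21.95 tcp [ 0.5129 -0.017   0.0244] q [ 2.000e-04 -5.265e-01  8.502e-01  3.000e-04] spX 63.54 F [ 4.6  1.7 -3.4] M [ 0.32 -0.79 -0.11] gap 0.0119
130 267 302 0.0678 0.0004
150 268 302 0.0605 0.0006
180 268 302 0.0491 0.0005
210 268 301 0.0371 0.0003
240 269 300 0.0244 0.0003
270 270 299 0.011 0.0002
300 271 298 -0.0031 0.0002
```

>>> carry_out:
  plan:
    - [[0,0,0.035,3.1,-1.4,0,4],[0,0,0.07,6.3,-2.7,0,4],[0,0,0.07,6.3,-2.7,0,4],[0,0,0.07,6.3,-2.7,0,4]]

```text
clock: 22.4
tcp_pos: [0.5185, -0.0198, 0.0243]
orientation: [-0.0, -0.555, 0.832, 0.0]
wrist_force: [3.2, 0.9, -1.6]
finger_gap: 0.0124
grip_force: 79.0
```

>>> carry_out:
  plan:
    - [[0,0,0.035,3.2,-1.2,0,4],[0,0,0.07,6.4,-2.3,0,4],[0,0,0.07,6.4,-2.3,0,4],[0,0,0.07,6.4,-2.3,0,4]]

```text
clock: 22.8
tcp_pos: [0.5244, -0.0222, 0.0241]
orientation: [-0.001, -0.584, 0.812, 0.0]
wrist_force: [0.9, -0.1, -2.0]
finger_gap: 0.0126
grip_force: 79.0
```

>>> carry_out:
  plan:
    - [[0,0,0.035,3.3,-1,0,4],[0,0,0.07,6.6,-1.8,0,4],[0,0,0.07,6.6,-1.8,0,4],[0,0,0.07,6.6,-1.8,0,4]]

```text
clock: 23.2
tcp_pos: [0.5309, -0.0238, 0.024]
orientation: [-0.001, -0.612, 0.791, 0.001]
wrist_force: [-0.3, 0.4, -2.4]
finger_gap: 0.0121
grip_force: 79.0
```

```bash
python3 - <<'E'
from h import *
s=st(); p=np.radians(75.5); print(s['tcp_pos'][:2]+.0964*np.array([np.cos(p),np.sin(p)]))
im=np.array(viewer.read_camera('top'))[:,:,::-1].astype(int)[186:200,226:246]
print(np.clip(im[:,:,2]-im[:,:,:2].max(2),0,None)[4:11,4:14])
E
```

```text
t 23.2 tcp [ 0.5309 -0.0238  0.024 ] q [-7.000e-04 -6.123e-01  7.906e-01  7.000e-04] spX 75.51 F [-0.3  0.4 -2.4] M [-0.04 -0.01  0.02] gap 0.0121
[0.55498749 0.06953137]
[[ 0  0  0  0  0  0  0  1  8 10]
 [ 0  0  0  0  0  0  9 19 16  9]
 [ 0  0  0 11  5 15 47 58 34  8]
 [ 0  0 10 28 16 26 78 93 55 18]
 [ 0  0 12 30 12 13 49 68 49 20]
 [ 0  0  0 13  1  0 10 25 26 13]
 [ 0  0  0  0  0  0  0  8 10 10]]
```

>>> carry_out:
  plan:
    - [[0,0,0.06,5.8,-1.2,0,4],[0,0,0.122,11.6,-2.2,0,4],[0,0,0.122,11.6,-2.2,0,4],[0,0,0.122,11.6,-2.2,6,4],[0,0,0.122,11.6,-2.2,18,4],[0,0,0.122,11.6,-2.2,40,4],[0,0,0.122,11.6,-2.2,80,4],[0,0,0.0,17,-18,110,4],[0,0,-0.14,24,-35,110,4],[0,0,-0.28,30,-52,110,4],[0,0,-0.42,36,-68,110,4],[0,0,-0.56,42,-85,110,4],[0,0,-0.7,48,-101,110,4],[0,0,-0.84,54,-118,110,4],[0,0,-0.98,60,-134,110,4],[0,0,-1.12,66,-151,110,4],[0,0,-1.26,72,-168,110,4],[0,0,-1.4,78,-184,110,4],[0,0,-1.5,83,-201,110,4],[0,0,-1.574,83.5,-201.5,110,4]]

```text
clock: 25.25
tcp_pos: [0.6155, -0.2274, 0.1351]
orientation: [0.0, 0.13, 0.991, -0.0]
wrist_force: [-0.4, -0.2, -1.9]
finger_gap: 0.012
grip_force: 79.0
```

```bash
python3 - <<'E'
from h import *
s=st()
snap('wrist','w6'); c=cal('w6'); cv2.imwrite('pics/w6b.png',cv2.resize(c['im'],(400,300),interpolation=cv2.INTER_AREA))
snap('top','t7')
a=cv2.resize(cal('t7')['im'][172:212,215:268],(400,300),interpolation=cv2.INTER_CUBIC)
snap('side','s7')
d=cv2.resize(cal('s7')['im'][170:215,255:315],(400,300),interpolation=cv2.INTER_CUBIC)
e=cv2.resize(cal('s7')['im'][230:340,240:386],(400,300),interpolation=cv2.INTER_CUBIC)
cv2.imwrite('pics/m7.png',np.vstack([np.hstack([cv2.imread('pics/w6b.png'),a]),np.hstack([d,e])]))
E
```

```text
t 25.25 tcp [ 0.6155 -0.2274  0.1351] q [ 3.000e-04  1.302e-01  9.915e-01 -3.000e-04] spX 345.03 F [-0.4 -0.2 -1.9] M [-0.01  0.13  0.04] gap 0.012
```

View pics/m7.png

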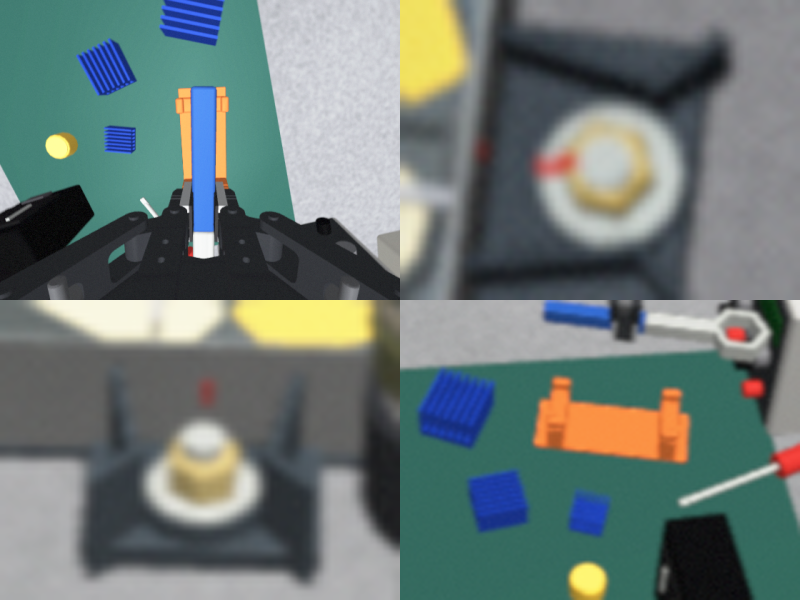

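Upper right shows the nut, washer and housing stripes in line at (570,160), (545,165) and (482,150). Lower right shows the spanner held above its empty orange rest. I lower it back.

>>> carry_out:
  plan:
    - [[0,0,0.005,-1,2,-30,4],[0,0,0.005,-1,2,-60,4],[0,0,0.005,-1,2,-85,4],[0,0,0.005,-1,2,-100,4],[0,0,0.005,-1,2,-107,4],[0,0,0.005,-1,2,-111,4],[0,0,0.005,-1,2,-112,4],[0,0,0.005,-1,2,-112,4],[0,0,0.005,-1,2,-112,24],[0,0,0.005,-1,2,-112,40],[0,0,0.005,-1,2,-112,50],[0,0,0.005,-1,2,-112,50]]

```text
clock: 26.6
tcp_pos: [0.6148, -0.2237, 0.0228]
orientation: [0.0, 0.125, 0.992, -0.0]
wrist_force: [-0.5, 0.7, -0.4]
finger_gap: 0.05
grip_force: 0.0
```

>>> carry_out:
  plan:
    - [[0,0,0,0,0,20,50],[0,0,0,0,0,50,50],[0,0,0,0,0,90,50],[0,0,0,0,0,90,50]]

```text
clock: 27.0
tcp_pos: [0.618, -0.2252, 0.1189]
orientation: [0.005, 0.125, 0.992, -0.002]
wrist_force: [0.9, -1.0, 0.2]
finger_gap: 0.0501
grip_force: 0.0
```

>>> carry_out:
  plan:
    - [[0,0,0,0,0,50,60],[0,0,0,0,20,100,60],[0,0,0.05,-20,65,120,60],[0,0,0.13,-34,115,120,60],[0,0,0.13,-47,163,120,60],[0,0,0.13,-60,211,120,60],[0,0,0.13,-73,259,120,60],[0,0,0.13,-86,307,120,60],[0,0,0.13,-99,355,120,60],[0,0,0.13,-112,403,120,60],[0,0,0.13,-122,445,120,60],[0,0,0.13,-128,475,120,60],[0,0,0.13,-128,475,120,60],[0,0,0.13,-128,475,120,60],[0,0,0.13,-128,475,120,60],[0,0,0.13,-128,475,120,60]]

```text
clock: 28.6
tcp_pos: [0.4869, 0.2503, 0.2322]
orientation: [-0.0, 0.061, 0.998, -0.0]
wrist_force: [-0.1, 0.5, 0.2]
finger_gap: 0.0599
grip_force: 0.0
```

```bash
python3 - <<'E'
from h import *
s=st()
snap('wrist','w8'); c=cal('w8'); print(c['eye'],px(c,s['tcp_pos']))
snap('side','s8')
a=cv2.resize(c['im'],(800,600),interpolation=cv2.INTER_CUBIC)
a[480:600,:160]=cv2.resize(cal('s8')['im'][250:295,280:370],(160,120)) if 0 else a[480:600,:160]
e=cv2.resize(cal('s8')['im'][250:300,280:380],(240,120),interpolation=cv2.INTER_CUBIC); a[480:600,:240]=e
cv2.imwrite('pics/w8b.png',a)
E
```

```text
t 28.6 tcp [0.4869 0.2503 0.2322] q [-0.000e+00  6.090e-02  9.981e-01 -1.000e-04] spX 353.02 F [-0.1  0.5  0.2] M [-0.04 -0.    0.02] gap 0.0599
[0.41933594 0.25884865 0.37486198] [284.66186837 272.1396381 ]
```

View pics/w8b.png

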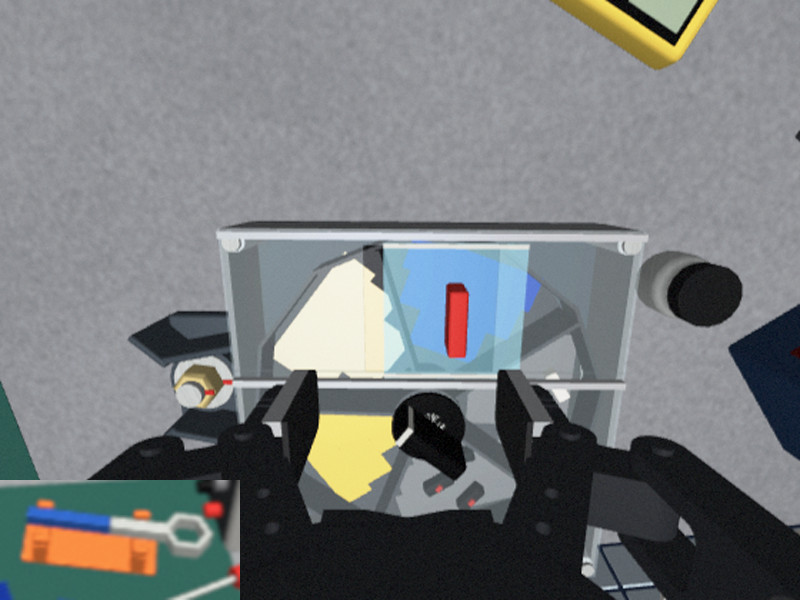

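```bash
python3 - <<'E'
from h import *
c=cal('w8'); f=lambda u,v,z: w(c,u*.7,v*.7,z)[:2].round(4)
print('front corners',f(218,232,.076),f(647,234,.076))
print('tab far',f(457,357,.109),'near',f(457,291,.109), 'if .089',f(457,357,.089),f(457,291,.089))
a,b=f(218,232,.076),f(647,234,.076); u=(b-a)/np.linalg.norm(b-a); print(np.linalg.norm(b-a),np.degrees(np.arctan2(u[1],u[0])))
ux=np.array([u[1],-u[0]]); mid=(a+b)/2; print('centre',mid+.142*ux,'port',mid+.056*ux)
print('door edges',f(384,310,.081),f(527,310,.081), 'gap left',f(365,310,.076))
n=np.array([.5557,.0692]); uy=np.array([np.cos(np.radians(83)),np.sin(np.radians(83))]); print('from nut',n+.187*uy)
print('knob top', f(432,432,.118))
E
```

```text
front corners [0.4329 0.1308] [0.4694 0.4129]
tab far [0.5273 0.2774] near [0.4844 0.2815] if .089 [0.5355 0.2788] [0.4893 0.2832]
0.2844515072907859 82.62764370707426
centre [0.59197611 0.25362897] port [0.50668706 0.26466424]
door edges [0.4983 0.2331] [0.5104 0.3301] gap left [0.4981 0.2196]
from nut [0.57848957 0.25480613]
knob top [0.5733 0.2559]
```

The wrist view shows the nut, washer and housing stripes in line at (200–230,385). The inset shows the spanner lying in its rest. The door is about 15 mm ajar, its red tab's top runs from (457,291) to (457,357), and the blue pocket is under the opening. Next I grip the tab.

>>> carry_out:
  plan:
    - [[0,0,0,19,29,-20,45],[0,0,0,19,29,-60,45],[0,0,0,19,29,-100,45],[0,0,0,19,29,-125,45],[0,0,0,19,29,-136,45],[0,0,0,19,29,-140,45],[0,0,0,19,29,-140,45],[0,0,0,19,29,-140,25],[0,0,0,19,29,-140,8],[0,0,0,19,29,-140,8],[0,0,0,19,29,-140,8],[0,0,0,19,29,-140,8]]
  squeeze: 30

```text
clock: 29.9
tcp_pos: [0.5065, 0.2808, 0.094]
orientation: [0.001, 0.06, 0.998, 0.0]
wrist_force: [0.1, -0.9, 6.1]
finger_gap: 0.0112
grip_force: 33.3
```

>>> carry_out:
  plan:
    - [[0,0,0,0.6,5,0,8],[0,0,0,1.2,10,0,8],[0,0,0,1.9,15,0,8],[0,0,0,2.5,20,0,8],[0,0,0,3.1,25,0,8],[0,0,0,3.7,30,0,8],[0,0,0,4.3,35,0,8],[0,0,0,4.9,40,0,8],[0,0,0,5.5,45,0,8],[0,0,0,6.1,50,0,8],[0,0,0,6.7,55,0,8],[0,0,0,7.4,60,0,8],[0,0,0,8,65,0,8],[0,0,0,8.6,70,0,8],[0,0,0,9,73,0,8],[0,0,0,9.2,75,0,8],[0,0,0,9.2,75,0,8]]

```text
clock: 31.6
tcp_pos: [0.5162, 0.3556, 0.094]
orientation: [0.002, 0.06, 0.998, 0.0]
wrist_force: [1.0, -2.4, 5.9]
finger_gap: 0.0108
grip_force: 33.2
```

```bash
python3 -c "
from h import *
st()"
```

```text
t 31.6 tcp [0.5162 0.3556 0.094 ] q [1.800e-03 6.020e-02 9.982e-01 2.000e-04] spX 353.1 F [ 1.  -2.4  5.9] M [-0.41 -0.21 -0.2 ] gap 0.0108
```

>>> carry_out:
  plan:
    - [[0,0,0,0.3,2.5,0,8],[0,0,0,0.6,5,0,8],[0,0,0,0.6,5,0,8]]

```text
clock: 31.9
tcp_pos: [0.5162, 0.3558, 0.0939]
orientation: [0.001, 0.061, 0.998, -0.004]
wrist_force: [-0.5, -17.3, 11.5]
finger_gap: 0.0111
grip_force: 34.0
```

```bash
python3 -c "
from h import *
st()"
```

```text
t 31.9 tcp [0.5162 0.3558 0.0939] q [ 0.0015  0.0614  0.9981 -0.0045] spX 352.96 F [ -0.5 -17.3  11.5] M [-3.27  0.01 -0.11] gap 0.0111
```

>>> carry_out:
  plan:
    - [[0,0,0,-0.3,-2,0,8],[0,0,0,-0.6,-4.5,1,8],[0,0,0,-0.6,-4.5,1,14],[0,0,0,-0.6,-4.5,1,30],[0,0,0,-0.6,-4.5,1,45],[0,0,0,-0.6,-4.5,40,45],[0,0,0,-0.6,-4.5,90,45],[0,0,0,-2,-50,110,60],[0,0,0,-4,-100,110,70],[0,0,0,-6,-150,110,80],[0,0,0,-10,-200,110,80],[0,0,0,-14,-250,110,80],[0,0,0,-20,-300,110,80],[0,0,0,-26,-350,110,80],[0,0,0,-32,-400,110,80],[0,0,0,-38,-450,110,80],[0,0,0,-44,-500,110,80],[0,0,0,-48,-550,110,80],[0,0,0,-50,-600,110,80],[0,0,0,-50,-640,110,80]]
  squeeze: 20

```text
clock: 33.9
tcp_pos: [0.4648, -0.2817, 0.2025]
orientation: [0.0, 0.06, 0.998, -0.0]
wrist_force: [0.9, 0.4, -0.1]
finger_gap: 0.0796
grip_force: 0.0
```

```bash
cat >> h.py <<'E'
def blobs(c,mask,z,amin=60):
    n,l,sx,ce=cv2.connectedComponentsWithStats(mask.astype(np.uint8))
    for i in range(1,n):
        if sx[i][4]<amin: continue
        ct,_=cv2.findContours((l==i).astype(np.uint8),cv2.RETR_EXTERNAL,cv2.CHAIN_APPROX_NONE)
        pts=np.array([w(c,u,v,z)[:2] for u,v in ct[0][:,0]],np.float32)*1000
        r=cv2.minAreaRect(pts); print(sx[i][4],'px',ce[i].round(1),'rect mm',np.round(r[0],1),np.round(r[1],1),round(r[2],1),'cen',w(c,*ce[i],z)[:2].round(4))
def hsv(c): return cv2.cvtColor(c['im'],cv2.COLOR_BGR2HSV).astype(int)
E
python3 - <<'E'
from h import *
s=st()
snap('wrist','w9'); c=cal('w9'); h=hsv(c)
print('blue');blobs(c,(abs(h[:,:,0]-113)<10)&(h[:,:,1]>140)&(h[:,:,2]>50),.026)
print('yellow');blobs(c,(abs(h[:,:,0]-26)<8)&(h[:,:,1]>110)&(h[:,:,2]>80),.02)
snap('top','t9');t=cal('t9');h=hsv(t)
K=np.array([.590,.2535])
im=t['im']
for nm,m in(('cream/yel',(abs(h[:,:,0]-26)<10)&(h[:,:,1]>15)&(h[:,:,2]>180)),('yel',(abs(h[:,:,0]-26)<8)&(h[:,:,1]>110)),('blue',(abs(h[:,:,0]-105)<12)&(h[:,:,1]>90)&(h[:,:,2]>120))):
    print(nm); mm=np.zeros(m.shape,bool); mm[120:240,105:232]=m[120:240,105:232]; blobs(t,mm,.022,80)
cv2.imwrite('pics/m9.png',np.hstack([cv2.resize(c['im'],(400,300),interpolation=cv2.INTER_AREA),cv2.resize(im[115:250,90:270],(400,300),interpolation=cv2.INTER_CUBIC)]))
E
```

```text
t 33.9 tcp [ 0.4648 -0.2817  0.2025] q [ 2.000e-04  6.020e-02  9.982e-01 -0.000e+00] spX 353.1 F [ 0.9  0.4 -0.1] M [-0.04 -0.03  0.04] gap 0.0796
blue
3158 px [359.3 190.3] rect mm [ 468.  -202.8] [67.8 55.4] 64.9 cen [ 0.4662 -0.2042]
1740 px [263.1 227.8] rect mm [ 494.9 -308.9] [48.9 43.8] 8.7 cen [ 0.4943 -0.3087]
805 px [353.9 300.8] rect mm [ 595.9 -218.4] [12.9 96.1] 75.9 cen [ 0.5937 -0.2179]
795 px [259.6 291.2] rect mm [ 568.5 -323.2] [32.1 37.4] 70.9 cen [ 0.5685 -0.3232]
yellow
213 px [204.3 286.6] rect mm [ 561.6 -386.8] [14.8 35.9] 81.4 cen [ 0.5581 -0.3865]
cream/yel
1035 px [203.7 169.1] rect mm [624.  180.8] [113.1  91.5] 27.7 cen [0.6277 0.1757]
119 px [199.4 191.5] rect mm [566.4 181.4] [82.6 16.6] 81.8 cen [0.5651 0.1868]
824 px [196.4 208.4] rect mm [510.1 192.9] [106.4  83.6] 82.9 cen [0.5185 0.1943]
yel
981 px [203.6 169. ] rect mm [624.2 180.9] [110.4  89.1] 27.4 cen [0.628  0.1761]
blue
1044 px [159.7 212. ] rect mm [515.6 290.4] [110.9  91.2] 64.6 cen [0.5096 0.2939]
```

View pics/m9.png

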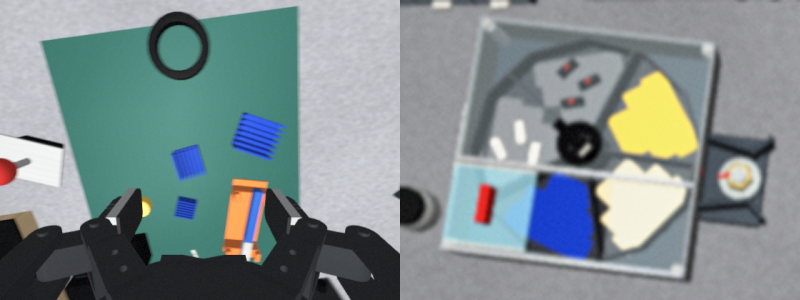

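The left view shows the heat sinks unchanged. The right view shows the door open, with the blue pocket about 22° short of centre under the opening, so I turn the knob first. I'll look at it from behind for a clear view.

>>> carry_out:
  plan:
    - [[0,0,0,-4,45,20,80],[0,0,0,-8,95,40,80],[0,0,0,-12,145,58,80],[0,0,0,-16,195,58,80],[0,0,0,-20,245,58,80],[0,0,0,-25,295,58,80],[0,0,0,-30,345,58,80],[0,0,0,-35,395,58,80],[0,0,0,-40,445,58,80],[0,0,0,-45,490,58,80],[0,0,0,-45,522,58,80],[0,0,0,-45,522,58,80],[0,0,0,-45,522,58,80],[0,0,0,-45,522,58,80]]

```text
clock: 35.4
tcp_pos: [0.4197, 0.2423, 0.2602]
orientation: [-0.0, 0.06, 0.998, -0.0]
wrist_force: [0.3, 0.7, 0.2]
finger_gap: 0.0798
grip_force: 0.0
```

```bash
python3 - <<'E'
from h import *
s=st()
snap('wrist','w10'); c=cal('w10'); p=px(c,(.59,.2535,.106)); print(p, px(c,(.5045,.2644,.076)))
u,v=p.astype(int); v=min(v,380);print(u,v)
a=c['im'][v-60:v+40,u-67:u+66]; cv2.imwrite('pics/w10c.png',cv2.resize(a,(798,600),interpolation=cv2.INTER_CUBIC))
E
```

```text
t 35.4 tcp [0.4197 0.2423 0.2602] q [-3.000e-04  5.970e-02  9.982e-01 -1.000e-04] spX 353.15 F [0.3 0.7 0.2] M [ 0.   -0.06 -0.05] gap 0.0798
[313.32253001 349.37901473] [313.24816552 267.00557325]
313 349
```

View pics/w10c.png

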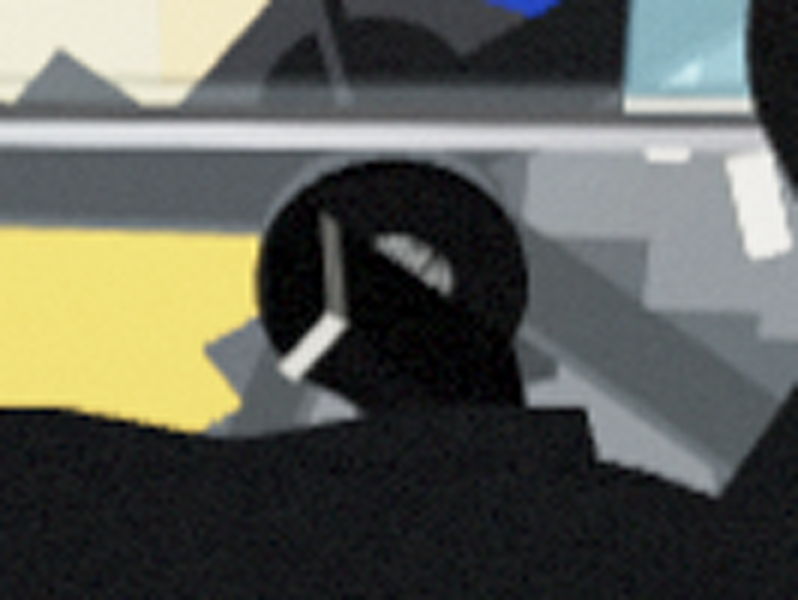

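```bash
python3 - <<'E'
from h import *
c=cal('w10'); f=lambda x,y,z:w(c,246+x/6,289+y/6,z)[:2]
a,b=f(285,372,.118),f(345,318,.118); d=b-a; print(a,b,np.linalg.norm(d),np.degrees(np.arctan2(d[1],d[0])))
n=np.array([-d[1],d[0]])/np.linalg.norm(d); m=(a+b)/2
for s in(1,-1): print('centre',m+s*.027*n, np.degrees(np.arctan2(*(s*n)[::-1])))
print('disc edges',[f(x,y,.08) for x,y in((258,270),(525,275),(390,160))])
print('base edge of end',f(330,215,.084))
E
```

```text
[0.57985803 0.2320626 ] [0.56993663 0.2439115 ] 0.01545414520131957 129.940325706316
centre [0.55419606 0.22065333] -140.059674293684
centre [0.59559859 0.25532076] 39.940325706315996
disc edges [array([0.5857763 , 0.22696473]), array([0.59335519, 0.27971344]), array([0.56412716, 0.25556696])]
base edge of end [0.57223684 0.24267288]
```

The bar knob is centred near (.590,.2535). Its marked end points at about 220°, toward the cream pocket. Next I grip it and turn the carousel +25°.

>>> carry_out:
  plan:
    - [[0,0,0.14,42,3,0,40],[0,0,0.28,85,6,-20,40],[0,0,0.42,128,9,-50,40],[0,0,0.56,170,11,-80,40],[0,0,0.7,170,11,-110,40],[0,0,0.82,170,11,-135,40],[0,0,0.82,170,11,-150,40],[0,0,0.82,170,11,-160,40],[0,0,0.82,170,11,-167,40],[0,0,0.82,170,11,-167,40],[0,0,0.82,170,11,-167,25],[0,0,0.82,170,11,-167,10],[0,0,0.82,170,11,-167,10],[0,0,0.82,170,11,-167,10],[0,0,0.82,170,11,-167,10]]
  squeeze: 40

```text
clock: 36.95
tcp_pos: [0.5905, 0.2537, 0.0947]
orientation: [0.001, -0.343, 0.939, -0.0]
wrist_force: [-2.4, -1.0, 5.9]
finger_gap: 0.0134
grip_force: 40.0
```

```bash
python3 -c "
from h import *
st()"
```

```text
t 36.95 tcp [0.5905 0.2537 0.0947] q [ 7.000e-04 -3.431e-01  9.393e-01 -1.000e-04] spX 40.13 F [-2.4 -1.   5.9] M [-0.23  0.54  0.03] gap 0.0134
```

>>> carry_out:
  plan:
    - [[0,0,0.1,0,0,0,10],[0,0,0.2,0,0,0,10],[0,0,0.3,0,0,0,10],[0,0,0.4,0,0,0,10],[0,0,0.436,0,0,0,10],[0,0,0.436,0,0,0,10],[0,0,0.436,0,0,0,30],[0,0,0.436,0,0,0,45],[0,0,0.436,0,0,40,45],[0,0,0.436,0,0,90,45],[0,0,0.3,-20,-45,110,60],[0,0,0.16,-40,-90,110,75],[0,0,0.02,-50,-138,110,80],[0,0,-0.12,-60,-186,110,80],[0,0,-0.26,-70,-234,110,80],[0,0,-0.4,-80,-282,110,80],[0,0,-0.54,-90,-330,110,80],[0,0,-0.68,-100,-378,110,80],[0,0,-0.76,-110,-426,110,80],[0,0,-0.76,-115,-474,110,80]]

```text
clock: 38.95
tcp_pos: [0.4744, -0.2224, 0.2036]
orientation: [0.0, 0.031, 1.0, -0.0]
wrist_force: [1.2, 0.2, -0.0]
finger_gap: 0.0799
grip_force: 0.0
```

>>> carry_out:
  plan:
    - [[0,0,0,-4,-40,0,80],[0,0,0,-8,-73,0,80],[0,0,0,-8,-73,0,80],[0,0,0,-8,-73,0,80],[0,0,0,-8,-73,0,80]]

```text
clock: 39.45
tcp_pos: [0.4672, -0.2926, 0.2032]
orientation: [-0.0, 0.03, 1.0, 0.0]
wrist_force: [-0.5, 0.7, -0.6]
finger_gap: 0.0799
grip_force: 0.0
```

```bash
cat >> h.py <<'E'
def pockets(f):
    snap('top',f);t=cal(f);h=hsv(t);K=np.array([.590,.2535])
    for nm,m in(('cream',(abs(h[:,:,0]-26)<10)&(h[:,:,1]>15)&(h[:,:,1]<90)&(h[:,:,2]>180)),('yel',(abs(h[:,:,0]-26)<8)&(h[:,:,1]>110)),('blue',(abs(h[:,:,0]-105)<14)&(h[:,:,1]>90)&(h[:,:,2]>100))):
        mm=np.zeros(m.shape,bool); mm[120:240,105:232]=m[120:240,105:232]
        vs,us=np.nonzero(mm); 
        if len(us): p=w(t,us.mean(),vs.mean(),.022)[:2]-K; print(nm,len(us),np.degrees(np.arctan2(p[1],p[0]))%360,np.linalg.norm(p))
E
python3 - <<'E'
from h import *
s=st()
snap('wrist','w11'); c=cal('w11'); h=hsv(c)
print('blue');blobs(c,(abs(h[:,:,0]-113)<10)&(h[:,:,1]>140)&(h[:,:,2]>50),.026)
pockets('t11')
E
```

```text
t 39.45 tcp [ 0.4672 -0.2926  0.2032] q [-2.000e-04  2.960e-02  9.996e-01  4.000e-04] spX 356.61 F [-0.5  0.7 -0.6] M [-0.05 -0.01  0.02] gap 0.0799
blue
3081 px [371.2 191.5] rect mm [ 467.6 -200.7] [67.2 54.6] 64.9 cen [ 0.4659 -0.2025]
1600 px [273.1 222.7] rect mm [ 495.1 -306.4] [49.3 41.2] 8.9 cen [ 0.4934 -0.3065]
1068 px [358.9 302.7] rect mm [ 596.  -214.8] [18.  96.2] 76.0 cen [ 0.5952 -0.215 ]
800 px [264.7 287. ] rect mm [ 568.8 -321.3] [31.3 36.4] 70.7 cen [ 0.5686 -0.3214]
cream 974 244.13654596863176 0.08628977255017786
yel 958 317.0011639846999 0.08632949691797516
blue 1106 172.81578440356242 0.08929054486098804
```

>>> carry_out:
  plan:
    - [[0,0,0.1,15,-6,-30,62],[0,0,0.215,31,-12.5,-70,62],[0,0,0.215,31,-12.5,-110,62],[0,0,0.215,31,-12.5,-145,62],[0,0,0.215,31,-12.5,-170,62],[0,0,0.215,31,-12.5,-185,62],[0,0,0.215,31,-12.5,-193,62],[0,0,0.215,31,-12.5,-197,62],[0,0,0.215,31,-12.5,-197,62],[0,0,0.215,31,-12.5,-197,50],[0,0,0.215,31,-12.5,-197,35],[0,0,0.215,31,-12.5,-197,35],[0,0,0.215,31,-12.5,-197,35],[0,0,0.215,31,-12.5,-197,35],[0,0,0.215,31,-12.5,-197,35]]
  squeeze: 40

```text
clock: 41.05
tcp_pos: [0.4992, -0.3067, 0.0077]
orientation: [0.001, -0.077, 0.997, -0.001]
wrist_force: [-0.5, 0.1, 6.6]
finger_gap: 0.0392
grip_force: 42.2
```

```bash
python3 -c "
from h import *
st()"
```

```text
t 41.05 tcp [ 0.4992 -0.3067  0.0077] q [ 1.00e-03 -7.75e-02  9.97e-01 -8.00e-04] spX 8.89 F [-0.5  0.1  6.6] M [ 0.11  0.04 -0.04] gap 0.0392
```

Gap 39.2 mm confirms the middle-sized heat sink. I carry it to the opening.

>>> carry_out:
  plan:
    - [[0,0,0,0,0,30,35],[0,0,0,0,0,75,35],[0,0,0,0,20,120,35],[0,0,-0.1,0,65,150,35],[0,0,-0.2,0,113,150,35],[0,0,-0.277,0,161,150,35],[0,0,-0.277,0,209,150,35],[0,0,-0.277,0,257,150,35],[0,0,-0.277,0,305,150,35],[0,0,-0.277,2,353,150,35],[0,0,-0.277,4,401,150,35],[0,0,-0.277,5.5,449,150,35],[0,0,-0.277,5.5,497,150,35],[0,0,-0.277,5.5,540,150,35],[0,0,-0.277,5.5,571,150,35],[0,0,-0.277,5.5,571,150,35],[0,0,-0.277,5.5,571,150,35],[0,0,-0.277,5.5,571,150,35]]

```text
clock: 42.85
tcp_pos: [0.5036, 0.2641, 0.1561]
orientation: [-0.0, 0.061, 0.998, -0.0]
wrist_force: [-0.1, -0.5, -0.2]
finger_gap: 0.0389
grip_force: 41.4
```

```bash
python3 -c "
from h import *
s=st()
snap('wrist','w12'); c=cal('w12'); a=c['im']; 
cv2.imwrite('pics/w12b.png',cv2.resize(a,(640,480)))"
```

```text
t 42.85 tcp [0.5036 0.2641 0.1561] q [-3.000e-04  6.120e-02  9.981e-01 -3.000e-04] spX 352.98 F [-0.1 -0.5 -0.2] M [-0.03 -0.   -0.  ] gap 0.0389
```

View pics/w12b.png

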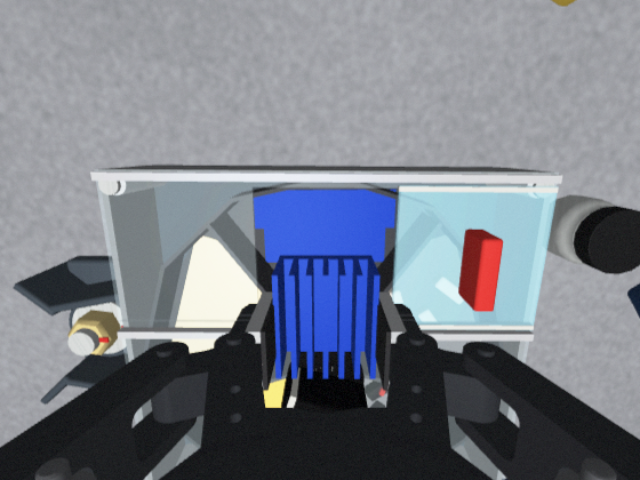

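The heat sink is centred over the blue pocket: the opening spans x 253–398 and the sink is at 327. I lower it and release.

>>> carry_out:
  plan:
    - [[0,0,0,0,0,-30,35],[0,0,0,0,0,-60,35],[0,0,0,0,0,-85,35],[0,0,0,0,0,-105,35],[0,0,0,0,0,-117,35],[0,0,0,0,0,-123,35],[0,0,0,0,0,-123,35],[0,0,0,0,0,-123,46],[0,0,0,0,0,-123,52],[0,0,0,0,0,-123,52],[0,0,0,0,0,-95,52],[0,0,0,0,0,-60,52],[0,0,0,0,0,-20,52],[0,0,0,0,0,0,52]]

```text
clock: 44.3
tcp_pos: [0.506, 0.265, 0.1611]
orientation: [0.003, 0.061, 0.998, 0.001]
wrist_force: [0.5, 0.9, 0.3]
finger_gap: 0.052
grip_force: 0.0
```

```bash
python3 -c "
from h import *
s=st()
snap('wrist','w13'); c=cal('w13'); h=hsv(c)
blobs(c,(abs(h[:,:,0]-113)<10)&(h[:,:,1]>140)&(h[:,:,2]>50)&(h[:,:,2]<200),.048)
pockets('t13')
cv2.imwrite('pics/w13b.png',cv2.resize(c['im'],(640,480)))
"
```

```text
t 44.3 tcp [0.506  0.265  0.1611] q [0.003  0.0615 0.9981 0.0013] spX 352.95 F [0.5 0.9 0.3] M [ 0.05 -0.03 -0.  ] gap 0.052
602 px [280.6 198.1] rect mm [499.3 263.1] [39.6 46.7] 82.8 cen [0.4928 0.2636]
76 px [280.1 252.8] rect mm [540.2 258.2] [52.8  9.9] 76.7 cen [0.5414 0.2567]
126 px [554.9 263.3] rect mm [582.1 498.6] [28.8  7.6] 29.2 cen [0.5821 0.4977]
cream 1085 234.53278368771862 0.0696252894413686
yel 956 317.04148515804195 0.08640550258554008
blue 900 174.86691289819325 0.09553710145281809
```

>>> carry_out:
  plan:
    - [[0,0,0.14,20,-3,10,42],[0,0,0.28,45,-6,10,42],[0,0,0.42,70,-9,10,42],[0,0,0.56,85,-11,10,42],[0,0,0.7,85,-11,0,42],[0,0,0.84,85,-11,0,42],[0,0,0.98,85,-11,0,42],[0,0,1.12,85,-11,0,42],[0,0,1.257,85,-11,0,42],[0,0,1.257,85,-11,-30,42],[0,0,1.257,85,-11,-50,42],[0,0,1.257,85,-11,-62,42],[0,0,1.257,85,-11,-62,42],[0,0,1.257,85,-11,-62,25],[0,0,1.257,85,-11,-62,10],[0,0,1.257,85,-11,-62,10],[0,0,1.257,85,-11,-62,10],[0,0,1.257,85,-11,-62,10]]

```text
clock: 46.2
tcp_pos: [0.5902, 0.2539, 0.0957]
orientation: [0.001, -0.537, 0.843, -0.001]
wrist_force: [3.2, -3.4, 4.5]
finger_gap: 0.0132
grip_force: 44.0
```

```bash
python3 -c "
from h import *
s=st();print(s['joint_pos'])"
```

```text
t 46.2 tcp [0.5902 0.2539 0.0957] q [ 1.400e-03 -5.374e-01  8.433e-01 -7.000e-04] spX 65.02 F [ 3.2 -3.4  4.5] M [-0.42 -0.4  -0.06] gap 0.0132
[ 2.81728115e-01  5.05839837e-01 -1.52242579e-03  1.06029994e+00
 -6.09202670e-04 -8.53002937e-01]
```

>>> carry_out:
  plan:
    - [[0,0,-0.14,0,0,0,10],[0,0,-0.28,0,0,0,10],[0,0,-0.42,0,0,0,10],[0,0,-0.56,0,0,0,10],[0,0,-0.7,0,0,0,10],[0,0,-0.84,0,0,0,10],[0,0,-0.98,0,0,0,10],[0,0,-1.12,0,0,0,10],[0,0,-1.26,0,0,0,10],[0,0,-1.4,0,0,0,10],[0,0,-1.54,0,0,0,10],[0,0,-1.68,0,0,0,10],[0,0,-1.82,0,0,0,10],[0,0,-1.96,0,0,0,10],[0,0,-2.1,0,0,0,10],[0,0,-2.24,0,0,0,10],[0,0,-2.38,0,0,0,10],[0,0,-2.513,0,0,0,10],[0,0,-2.513,0,0,0,10]]

```text
clock: 48.1
tcp_pos: [0.5901, 0.2525, 0.0957]
orientation: [0.002, 0.637, 0.771, 0.0]
wrist_force: [1.6, -7.0, 5.8]
finger_gap: 0.0132
grip_force: 44.2
```

>>> carry_out:
  plan:
    - [[0,0,0,0,0,0,30],[0,0,0,0,0,0,45],[0,0,0,0,0,30,45],[0,0,0,0,0,80,45],[0,0,0.14,-5,-45,110,60],[0,0,0.28,-10,-93,110,60],[0,0,0.42,-15,-141,110,60],[0,0,0.56,-20,-189,110,60],[0,0,0.7,-25,-237,110,60],[0,0,0.84,-30,-285,110,60],[0,0,0.98,-36,-333,110,60],[0,0,1.12,-42,-381,110,60],[0,0,1.2,-48,-429,110,60],[0,0,1.2,-54,-477,110,60],[0,0,1.2,-60,-525,110,60],[0,0,1.2,-66,-573,110,60],[0,0,1.2,-72,-615,110,60],[0,0,1.2,-76,-635,110,60],[0,0,1.2,-76,-635,110,60],[0,0,1.2,-76,-635,110,60]]

```text
clock: 50.1
tcp_pos: [0.5126, -0.38, 0.2038]
orientation: [-0.0, 0.089, 0.996, 0.001]
wrist_force: [-0.4, -0.0, 0.4]
finger_gap: 0.06
grip_force: 0.0
```

```bash
python3 - <<'E'
from h import *
s=st()
pockets('t14')
snap('wrist','w14'); c=cal('w14'); h=hsv(c)
m=(abs(h[:,:,0]-26)<8)&(h[:,:,1]>110)&(h[:,:,2]>80)
blobs(c,m,.02)
mt=(abs(h[:,:,0]-27)<5)&(h[:,:,1]>90)&(h[:,:,2]>225); print('bright top');blobs(c,mt,.02)
for p in(blobs,):
  pass
print(c['eye'], px(c,(.5625,-.39,.02)))
E
```

```text
t 50.1 tcp [ 0.5126 -0.38    0.2038] q [-4.00e-04  8.88e-02  9.96e-01  1.00e-03] spX 349.81 F [-0.4 -0.   0.4] M [-0.03  0.03  0.  ] gap 0.06
cream 530 89.15347816577214 0.08305736862457688
yel 1122 171.45032238506562 0.08818144841532193
blue 957 30.381185301478364 0.08832844471780049
196 px [249.4 200.5] rect mm [ 514.  -419.9] [29. 31.] 77.3 cen [ 0.5103 -0.4171]
bright top
153 px [247.  204.4] rect mm [ 515.3 -421.3] [26.9 27.7] 78.5 cen [ 0.514  -0.4205]
[ 0.44596289 -0.36739162  0.34673865] [283.06010428 241.51725194]
```

```bash
python3 - <<'E'
from h import *
t=cal('t14');h=hsv(t);m=(abs(h[:,:,0]-26)<8)&(h[:,:,1]>100)&(h[:,:,2]>80); m[:,:300]=0; m[:150]=0
blobs(t,m,.02,15)
c=cal('w14');a=c['im'].astype(int); y=a[:,:,2]-a[:,:,0]
print((y[180:225:2,228:275:2]))
E
```

```text
121 px [422.  208.3] rect mm [ 511.5 -419.5] [33.1 30.3] 89.3 cen [ 0.512  -0.4194]
[[-52 -52 -51 -51 -50 -50 -53 -50 -49 -51 -51 -51 -50 -50 -50 -51 -48 -50
  -50 -49 -50 -53 -49 -51]
 [-52 -50 -52 -51 -49 -49 -52 -50 -50 -51 -49 -49 -51 -53 -51 -51 -49 -50
  -51 -49 -49 -51 -52 -49]
 [-50 -49 -52 -52 -50 -51 -51 -50 -51 -53 -48 -51 -51 -49 -50 -51 -50 -51
  -52 -50 -51 -50 -50 -51]
 [-51 -48 -51 -48 -49 -51 -50 -51 -51 -51 -49 -51 -51 -51 -49 -50 -50 -51
  -50 -50 -53 -48 -51 -52]
 [-52 -50 -51 -52 -51 -50 -49 -50 -50 -50 -51 -49 -51 -50 -49 -51 -51 -51
  -50 -51 -50 -50 -48 -50]
 [-51 -51 -49 -50 -50 -46 -51 -18  10  63  90  43   1 -29 -50 -51 -49 -50
  -50 -50 -52 -50 -50 -51]
 [-50 -53 -49 -52 -49 -50  -5 109 116 133 114 114 113 113 -12 -50 -51 -50
  -50 -52 -53 -50 -51 -51]
 [-51 -50 -51 -50 -51  31 150 148 139 130 134 149 153 114 113  17 -51 -51
  -49 -50 -49 -51 -50 -50]
 [-51 -50 -50 -49  -2 153 124  96  71  73  71  78 105 148 119 111 -40 -51
  -48 -50 -51 -48 -52 -51]
 [-50 -51 -51 -49 147 104  73  74  70  73  73  72  71  99 140 115  69 -51
  -50 -51 -50 -51 -52 -52]
 [-50 
[... 607 characters left out ...]
51 -50 -51 136  73  74  71  73  74  73  74  74  74  84 151 -47 -51
  -51 -52 -52 -51 -49 -51]
 [-52 -52 -50 -50 -10 118  73  73  73  74  73  73  73  84 137  -4 -49 -49
  -49 -50 -51 -50 -49 -51]
 [-51 -50 -50 -50 -50 -49 126  91  76  75  73  80  93 138 -33 -51 -50 -49
  -51 -48 -48 -49 -51 -50]
 [-51 -51 -51 -50 -51 -50 -49  26 115 119 130 116  58 -47 -48 -51 -51 -50
  -50 -52 -50 -51 -49 -50]
 [-49 -51 -50 -50 -52 -51 -51 -49 -50 -50 -47 -49 -50 -49 -52 -50 -50 -51
  -49 -50 -51 -50 -49 -50]
 [-49 -51 -49 -51 -51 -51 -51 -52 -49 -52 -50 -48 -48 -50 -50 -49 -49 -51
  -53 -52 -49 -50 -50 -50]
 [-51 -49 -49 -48 -51 -50 -51 -51 -51 -51 -50 -50 -51 -52 -49 -49 -50 -50
  -51 -49 -50 -49 -49 -50]]
```

The cap has been knocked to about (.514,-.4205) and is still standing. The yellow pocket is under the opening at 171°. I pick up the cap at its new place.

>>> carry_out:
  plan:
    - [[0,0,0,1.5,-40.5,-30,50],[0,0,0,1.5,-40.5,-75,50],[0,0,0,1.5,-40.5,-115,50],[0,0,0,1.5,-40.5,-150,50],[0,0,0,1.5,-40.5,-175,50],[0,0,0,1.5,-40.5,-190,50],[0,0,0,1.5,-40.5,-199,50],[0,0,0,1.5,-40.5,-199,50],[0,0,0,1.5,-40.5,-199,40],[0,0,0,1.5,-40.5,-199,25],[0,0,0,1.5,-40.5,-199,25],[0,0,0,1.5,-40.5,-199,25],[0,0,0,1.5,-40.5,-199,25],[0,0,0,1.5,-40.5,-199,25]]

```text
clock: 51.6
tcp_pos: [0.5154, -0.4225, 0.0074]
orientation: [0.001, 0.089, 0.996, -0.001]
wrist_force: [0.8, 0.3, 6.0]
finger_gap: 0.028
grip_force: 39.8
```

```bash
python3 -c "
from h import *
st()"
```

```text
t 51.6 tcp [ 0.5154 -0.4225  0.0074] q [ 0.0015  0.0888  0.996  -0.001 ] spX 349.81 F [0.8 0.3 6. ] M [ 0.21 -0.08  0.02] gap 0.028
```

>>> carry_out:
  plan:
    - [[0,0,0,0,0,40,25],[0,0,0,0,0,85,25],[0,0,0,0,25,125,25],[0,0,0.056,0,70,150,25],[0,0,0.056,-1,118,150,25],[0,0,0.056,-2,166,150,25],[0,0,0.056,-3,214,150,25],[0,0,0.056,-4,262,150,25],[0,0,0.056,-5,310,150,25],[0,0,0.056,-5,358,150,25],[0,0,0.056,-6,406,150,25],[0,0,0.056,-7,454,150,25],[0,0,0.056,-8,502,150,25],[0,0,0.056,-9,550,150,25],[0,0,0.056,-10,598,150,25],[0,0,0.056,-10.5,642,150,25],[0,0,0.056,-10.5,672,150,25],[0,0,0.056,-10.5,687,150,25],[0,0,0.056,-10.5,687,150,25],[0,0,0.056,-10.5,687,150,25]]

```text
clock: 53.6
tcp_pos: [0.5037, 0.2649, 0.1553]
orientation: [-0.0, 0.061, 0.998, -0.0]
wrist_force: [0.7, -0.2, 0.1]
finger_gap: 0.0281
grip_force: 39.6
```

```bash
python3 -c "
from h import *
st()"
```

```text
t 53.6 tcp [0.5037 0.2649 0.1553] q [-1.000e-04  6.090e-02  9.981e-01 -3.000e-04] spX 353.02 F [ 0.7 -0.2  0.1] M [-0.05 -0.03 -0.03] gap 0.0281
```

>>> carry_out:
  plan:
    - [[0,0,0,0,0,-30,25],[0,0,0,0,0,-60,25],[0,0,0,0,0,-85,25],[0,0,0,0,0,-105,25],[0,0,0,0,0,-117,25],[0,0,0,0,0,-122,25],[0,0,0,0,0,-122,25],[0,0,0,0,0,-122,36],[0,0,0,0,0,-122,44],[0,0,0,0,0,-122,46],[0,0,0,0,0,-95,46],[0,0,0,0,0,-60,46],[0,0,0,0,0,-20,46],[0,0,0,0,0,0,46],[0,0,0,-40,60,60,46],[0,0,0,-40,60,60,46],[0,0,0,-40,60,60,46]]

```text
clock: 55.3
tcp_pos: [0.4644, 0.3289, 0.2212]
orientation: [0.004, 0.059, 0.998, 0.003]
wrist_force: [0.6, -0.3, 0.6]
finger_gap: 0.046
grip_force: 0.0
```

```bash
python3 - <<'E'
from h import *
s=st(); snap('wrist','w15');c=cal('w15'); h=hsv(c)
# tab position (top face at .109)
a=c['im'].astype(int); m=(a[:,:,2]-a[:,:,:2].max(2)>60); blobs(c,m,.109,80)
m2=(abs(h[:,:,0]-26)<8)&(h[:,:,1]>110)
cv2.imwrite('pics/w15b.png',cv2.resize(c['im'],(800,600),interpolation=cv2.INTER_CUBIC))
E
```

```text
t 55.3 tcp [0.4644 0.3289 0.2212] q [0.0038 0.0592 0.9982 0.003 ] spX 353.21 F [ 0.6 -0.3  0.6] M [-0.03 -0.09 -0.02] gap 0.046
749 px [319. 260.] rect mm [511.4 354.7] [13.1 49.9] 84.5 cen [0.5107 0.3545]
```

View pics/w15b.png

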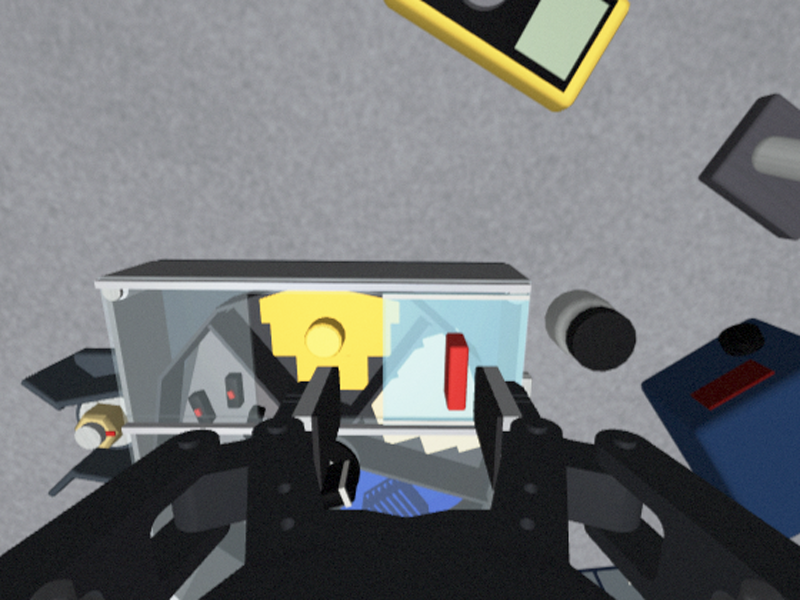

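The cap stands in the yellow pocket at (325,337) and the heat sink is in the blue pocket at (395,500). Next I close the door by its tab at (456,370).

>>> carry_out:
  plan:
    - [[0,0,0,25,13,-20,46],[0,0,0,50.5,26,-55,46],[0,0,0,50.5,26,-90,46],[0,0,0,50.5,26,-112,46],[0,0,0,50.5,26,-122,46],[0,0,0,50.5,26,-126,46],[0,0,0,50.5,26,-126,46],[0,0,0,50.5,26,-126,25],[0,0,0,50.5,26,-126,8],[0,0,0,50.5,26,-126,8],[0,0,0,50.5,26,-126,8],[0,0,0,50.5,26,-126,8]]
  squeeze: 30

```text
clock: 56.55
tcp_pos: [0.5153, 0.3525, 0.0912]
orientation: [0.001, 0.061, 0.998, 0.001]
wrist_force: [0.6, 2.1, 5.6]
finger_gap: 0.0114
grip_force: 34.4
```

>>> carry_out:
  plan:
    - [[0,0,0,-0.6,-5,0,8],[0,0,0,-1.2,-10,0,8],[0,0,0,-1.9,-15,0,8],[0,0,0,-2.5,-20,0,8],[0,0,0,-3.1,-25,0,8],[0,0,0,-3.7,-30,0,8],[0,0,0,-4.3,-35,0,8],[0,0,0,-4.9,-40,0,8],[0,0,0,-5.5,-45,0,8],[0,0,0,-6.1,-50,0,8],[0,0,0,-6.7,-55,0,8],[0,0,0,-7.4,-60,0,8],[0,0,0,-8,-65,0,8],[0,0,0,-8.6,-70,0,8],[0,0,0,-9.2,-75,0,8],[0,0,0,-9.8,-80,0,8],[0,0,0,-10.3,-84,0,8],[0,0,0,-10.7,-87,0,8],[0,0,0,-10.7,-87,0,8]]

```text
clock: 58.45
tcp_pos: [0.504, 0.2651, 0.0911]
orientation: [0.001, 0.061, 0.998, 0.001]
wrist_force: [-1.8, 1.5, 8.3]
finger_gap: 0.0114
grip_force: 34.8
```

```bash
python3 -c "
from h import *
st()"
```

```text
t 58.45 tcp [0.504  0.2651 0.0911] q [9.000e-04 6.080e-02 9.981e-01 9.000e-04] spX 353.02 F [-1.8  1.5  8.3] M [ 0.24  0.45 -0.2 ] gap 0.0114
```

>>> carry_out:
  plan:
    - [[0,0,0,-0.3,-2.5,0,8],[0,0,0,-0.6,-5,0,8],[0,0,0,-0.6,-5,0,8]]

```text
clock: 58.75
tcp_pos: [0.5039, 0.2642, 0.0912]
orientation: [0.001, 0.06, 0.998, 0.005]
wrist_force: [-2.6, 15.4, 3.4]
finger_gap: 0.0109
grip_force: 34.4
```

```bash
python3 -c "
from h import *
st()"
```

```text
t 58.75 tcp [0.5039 0.2642 0.0912] q [0.0011 0.0596 0.9982 0.0051] spX 353.16 F [-2.6 15.4  3.4] M [ 2.83  0.32 -0.22] gap 0.0109
```

>>> carry_out:
  plan:
    - [[0,0,0,0.4,3.5,0,8],[0,0,0,0.4,3.5,0,8],[0,0,0,0.4,3.5,0,12],[0,0,0,0.4,3.5,0,16],[0,0,0,0.4,3.5,0,24],[0,0,0,0.4,3.5,0,30],[0,0,0,0.4,3.5,0,30],[0,0,0,0,0,0,30],[0,0,0,-0.4,-3,0,30],[0,0,0,-0.7,-6,0,30],[0,0,0,-0.9,-8,0,30],[0,0,0,-0.9,-8,0,30]]
  squeeze: 20

```text
clock: 59.95
tcp_pos: [0.5024, 0.2552, 0.0891]
orientation: [-0.0, 0.06, 0.998, 0.004]
wrist_force: [0.7, 14.5, -5.3]
finger_gap: 0.0302
grip_force: 7.3
```

```bash
python3 -c "
from h import *
st()"
```

```text
t 59.95 tcp [0.5024 0.2552 0.0891] q [-1.000e-04  5.990e-02  9.982e-01  4.400e-03] spX 353.13 F [ 0.7 14.5 -5.3] M [ 2.8  -0.21 -0.07] gap 0.0302
```

>>> carry_out:
  plan:
    - [[0,0,0,0.4,4,0,30],[0,0,0,1.1,11,0,30],[0,0,0,1.1,11,0,34],[0,0,0,1.1,11,30,34],[0,0,0,1.1,11,80,34],[0,0,0,-40,11,120,34],[0,0,0,-85,11,130,34],[0,0,0,-85,11,130,34],[0,0,0,-85,11,130,34]]

```text
clock: 60.85
tcp_pos: [0.4166, 0.2625, 0.2204]
orientation: [0.001, 0.06, 0.998, 0.0]
wrist_force: [0.2, 1.2, 0.4]
finger_gap: 0.0339
grip_force: 0.0
```

```bash
python3 - <<'E'
from h import *
s=st(); snap('wrist','w16');c=cal('w16'); a=c['im'].astype(int)
m=(a[:,:,2]-a[:,:,:2].max(2)>60); blobs(c,m,.109,80)
snap('top','t16');snap('side','s16')
# spanner in rest, others: compare side image region vs before
x=cal('s16')['im'].astype(int);y=cal('side0')['im'].astype(int)
d=(abs(x-y).max(2)>60); d[:, :150]=0
n,l,sx,ce=cv2.connectedComponentsWithStats(d.astype(np.uint8))
for i in range(1,n):
    if sx[i][4]>25: print('side diff',sx[i])
x=cal('t16')['im'].astype(int);y=cal('top0')['im'].astype(int)
d=(abs(x-y).max(2)>60)
n,l,sx,ce=cv2.connectedComponentsWithStats(d.astype(np.uint8))
for i in range(1,n):
    if sx[i][4]>25: print('top diff',sx[i])
E
```

```text
t 60.85 tcp [0.4166 0.2625 0.2204] q [1.100e-03 6.040e-02 9.982e-01 3.000e-04] spX 353.07 F [0.2 1.2 0.4] M [ 0.04 -0.04 -0.03] gap 0.0339
666 px [297.8 298.7] rect mm [497.9 264.8] [11.  54.1] 83.3 cen [0.4973 0.2646]
side diff [163   0  26  25 445]
side diff [ 206    0   43   49 1472]
side diff [219  53  23   7 104]
side diff [226  79  14  35 309]
side diff [258 137  22   3  43]
side diff [293 136   4   8  28]
side diff [258 145  13   5  57]
side diff [299 144  18   8  79]
side diff [309 150  13   6  37]
side diff [249 152  29  15 230]
side diff [290 163  34  14 292]
side diff [260 165  29  11 197]
side diff [266 293  20  16 226]
side diff [301 326  15  16 190]
top diff [ 134  138   49   39 1050]
top diff [ 180  142   44   50 1299]
top diff [  24  168   51   44 1183]
top diff [127 172  22  16 184]
top diff [152 178  12  12  87]
top diff [  64  180  105   90 3375]
top diff [406 185  12  12 121]
top diff [187 188  29   8  87]
top diff [ 96 192  19  20 170]
top diff [ 149  196   70   37 1748]
top diff [ 93 201   8  12  61]
top diff [ 25 204  11  10  38]
top diff [372 207  17  18 230]
top diff [  8 213  11   8  36]
top diff [118 213   9  13  46]
top diff [107 216  16  13  76]
top diff [  12  227   50   43 1118]
top diff [  0 231  15  11 114]
top diff [  8 252   9  20  58]
top diff [  81  270   83  150 2030]
top diff [ 38 272   6  16  31]
top diff [ 44 276  16  16 104]
top diff [ 94 278  14  17 135]
top diff [ 46 296  21  16 102]
top diff [   0  306   48   43 1082]
top diff [ 78 334  12  14  44]
top diff [ 90 370   9  15  47]
top diff [ 16 383  11  37 206]
top diff [ 85 383  34  37 582]
top diff [280 385  19  13  99]
top diff [279 400  12   5  34]
top diff [300 400  10  14  64]
top diff [309 404  10  14  46]
top diff [265 411  14   9  56]
```

```bash
python3 -c "
from workcell import order
print(order.hand_in())"
```

```text
the job is handed in; nothing more can be done
None
```

Job handed in at about 61 s: nut tightened to its stop, spanner back in its rest, heat sink in the blue pocket and cap in the yellow one, and door shut; I saw no resistor or second cap on the bench.

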